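# Load the slide carrier under the scanner's optical bridge and clamp it

## Task

Load the slide carrier into the scanner by pushing it with the fingertips: slide it flat on the stage, under the low optical bridge, until it is fully home, square against both the guide rail and the end stop, and only then swing the red-pinned clamp finger in until its rubber tip bears on the carrier's side. Never lift or tip the carrier, do not touch the bridge with the carrier or the arm, and leave the other things on the bench where they are.

Things in the scene. Friction and masses are not known exactly. Their poses are not given: they have to be found in the camera images.
- scanner: Fixed slide scanner with a flat black stage plate (x -180 to 150, y -140 to 140 mm), its top 20 mm above the bench. Axes: x the loading direction, under the bridge; y left; z up. Origin on the bench, below the middle of a home carrier's trailing (robot-side) edge. All mm below are in this frame. A home carrier has its origin at x 64, y 0, z 20 and parallel axes.
- rail_face (a point): Middle of the working face of the guide rail, at stage height: x -15, y 43 mm in the scanner's frame. The rail is an aluminium bar 9 mm high and 12 mm wide on the left of the carrier's lane, running along the scanner's x from -170 to 140 mm.
- stop_face (a point): Middle of the end stop's face, at stage height: x 128, y 3 mm in the scanner's frame. The end stop is an aluminium bar 9 mm high, y -37 to 43 mm, across the far end of the lane beyond the bridge.
- bridge: White optical bridge across the lane, fixed to the scanner, same origin and axes. Beam x 60 to 120, y -120 to 120 mm; underside 16 mm above the stage (4 mm over the carrier), top 56 mm above it; white pillars under its ends, |y| 75 to 120. On its middle (x 95, y 0) a black column, 50 mm across, and a dark blue camera, x 71 to 119, y -27 to 27, up to 166 mm above the stage.
- carrier: Loose aluminium slide carrier lying on the stage before the bridge, askew and right of the rail: flat frame 127.8 (its x) x 85.5 (its y) x 12 mm with four stained glass slides, about 0.16 kg, 1 to 3 N to slide. Origin: centre of its underside; its x points roughly along the scanner's x. Home, its trailing 60 mm stand out of the bridge towards the robot.
- clamp (a joint): Angle (rad) of the steel clamp finger, turning on an upright pivot at x 34, y -70 mm of the scanner; pivot to tip 34 mm. At 0 fully open, tip at x 8, y -92; grows as it turns clockwise seen from above (tip moves towards +y, out to x 0, back to x 8). Meets a home carrier's side at about 1.38. Starts at 0 to 0.25 and stays where left (about 1.5 N at the tip moves it).
- clamp_tip (a point): Centre of the clamp finger's black rubber tip, a disc of radius 6 mm, 2 to 10 mm above the stage plate (this point is 6 mm above it).
- clamp_pin (a point): Top centre of the red thumb pin that stands upright over the rubber tip: radius 4 mm, reaching from the tip up to 36 mm above the stage plate. Push it sideways to swing the clamp finger.
- oil_bottle: Bystander: amber dropper bottle, 30 mm across and about 62 mm high, standing on the bench to the right of the scanner. Origin: centre of its foot.
- objective: Bystander: steel microscope objective, 29 mm across, 45 mm high, standing on the bench to the right of the scanner. Origin: centre of its foot.
- slide_box: Bystander: blue slide box 98 x 82 x 34 mm on the bench to the left of the scanner. Origin: centre of its underside.
- petri_dish: Bystander: straw-coloured closed petri dish, 63 mm across, 15 mm high, on the bench to the left of the scanner. Origin: centre of its underside.
Things that resemble listed ones, but are neither listed nor needed, are in the scene too. Of the things shaped like the carrier, the aluminium one is meant.

How it is judged:
By the outcome, as a careful person would: the job done as asked, in the order asked, and still so for the second after the job is handed in, with the robot touching nothing.
It also fails if it takes over 64 s, if anything falls off the work surface, if the arm or the gripper's body presses on something with over 40 N, if the wrist force passes 120 N, or if a joint passes its speed limit or range.

## Robot

A 7-joint arm with a two-finger parallel gripper is mounted at the origin on the work surface. World frame = base frame: x ahead of the robot, y to its left, z up, the work surface at z = 0. Lengths are in mm, angles in rad, forces in N, time in s.
With the tool pointing down it reaches from about 425 to 875 mm from the base axis. Payload 4.7 kg.
Tool frame: the origin (TCP) lies midway between the tips of the shut fingers; the grasp point (between the pads) lies 19 mm behind it (env.grip_point_offset is the distance from the TCP to the grasp point, in mm); x points along the fingers, y is the direction in which the jaws open and shut, and the axes are right-handed (so a half turn about x gives the same grasp; the last joint's range is limited). The gripper opens to 85 mm and grips with 20 to 120 N. Pads are 22 mm wide; open, the fingers measure 114 mm over their backs; the gripper's body (76 mm by 85 mm) begins 54 mm behind the grasp point. The pads swing forward as they close: fully open they stand 13 mm farther back than shut.
Start: joints at [-1.117, 0.321, -0.07, 1.45, 0.023, 1.371, -0.057], TCP at [276.771, 588.152, 231.349] pointing down, gripper open.
Joint ranges: [-2.86, 2.86], [-0.3, 2.09], [-1.38, 1.24], [0.06, 2.45], [-1.56, 4.7], [0.09, 2.05], [-2.69, 2.69]. Speed limits (rad/s): [2.57, 2.57, 3.14, 3.14, 3.14, 3.14, 3.14].

## Interface

Orientations are given as [roll, pitch, yaw] about the fixed x, y, z axes, in that order (R = Rz(yaw) Ry(pitch) Rx(roll)).
In Python, from workcell import env gives the robot as it stands.
- The arm moves only by the shell command python3 -m pendant 'ROWS' [FORCE]. ROWS is a JSON object of lists of equal length, an entry for each row: "delta_pos": the shift along the tool's x, y, z in m, a list of three; "rotation": the turn, a rotation vector about the tool's x, y, z in rad, a list of three; "fingers": the opening, from 0 (shut) to 1 (fully open). A call has 1 to 8 rows; each row shifts and turns the commanded pose from where the row before left it, along the tool's axes as they then stand; what a row does not reach is not made up. A row lasts 1/12 s, in which the tool goes at most 41.7 mm and 7.16 degrees, less where a joint would pass 70% of its speed; a pose out of reach is approached as far as the arm can. A call with a gripper value outside its range is refused whole. The fingers move at their own pace and stop on an object; FORCE is the grip in N (left out, the last holds). Time passes only in rows, so rows that do not move let the fingers close. It gives the time, the measured TCP pose, the force and the opening at its end, in the units of the state.
- env.get_state(): the state, without advancing time (a new reading comes with each control period).
- env.get_image(name): name is "scene" or "top" or "wrist"; returns (picture, depth): 400x640x3 uint8, red, green, blue; 400x640 float32, mm along the optical axis (not along the pixel's ray), 0 where there is no reading.
- env.camera_info(name): a dict with "fx", "fy", "cx", "cy" (pixels), "D" ([k1, k2, p1, p2, k3] as OpenCV has them; the pictures are not rectified), "world_from_camera" (4x4, takes a point from camera to world coordinates). Camera axes: x right, y up, looking along -z (the intrinsics and any distortion apply to the point x, -y, -z); pixel columns grow to the right and rows downward; lengths in mm; the calibration is good to about 2 mm. A picture is of the moment at which its call begins: read the wrist's pose just before it. camera_info takes no time and is no camera call; for the wrist camera it gives the pose at the moment of the call.
- env.hand_in(): hands the job in, once; it reports no verdict.
The state is a dict: "time": time; "q": joint angles; "qd": joint speeds; "joint_efforts": joint torques, N m; "tool_pos": TCP position; "eef_rot": TCP orientation; "force": force on the tool from outside, world axes, zero at the start; "torque": the same for the moment, N m; "gripper_width": opening from 0.0 (shut) to 1.0 (fully open).
Only numpy, scipy, OpenCV 4.12 (cv2) and the standard library are available. Lean on these libraries where they do the work, as an engineer would, in place of code of your own. Each camera call takes 0.05 s, during which the arm holds its last target.

## Working session

There is one attempt and no reset: what is moved stays moved. The work goes in short steps, Python scripts to look and compute and a shell command to move; the robot and the scene stay as the last step left them, time stands still between calls to the robot, and variables do not carry over. Pictures are saved under pics/ and viewed, and the job is handed in when it is done.

```bash
ls; mkdir -p pics; python3 - <<'E'
from workcell import env
import cv2
s=env.get_state();print({k:s[k] for k in('time','q','tool_pos','eef_rot','force','gripper_width')}, env.grip_point_offset)
for n in('scene','top'):
    p,d=env.get_image(n);cv2.imwrite(f'pics/{n}0.png',p[:,:,::-1]);i=env.camera_info(n);print(n,i)
E
```

```text
pics
{'time': 0.0, 'q': array([-1.116946  ,  0.32185019, -0.07007351,  1.45166396,  0.02261089,
        1.3708119 , -0.05687738]), 'tool_pos': array([276.53909448, 587.64478241, 230.21130783]), 'eef_rot': array([-1.51294623,  1.56884977, -1.95265209]), 'force': array([-0.66592706, -0.12731642, -0.17497547]), 'gripper_width': 1.001155372362682} 18.700000000000003
scene {'fx': 390.198509810396, 'fy': 390.198509810396, 'cx': 317.3170141632008, 'cy': 196.3679459982284, 'D': array([-0.03934856,  0.        ,  0.        ,  0.        ,  0.        ]), 'world_from_camera': array([[ 6.17989766e-01, -3.90848761e-01,  6.82148001e-01,
         1.22699496e+03],
       [ 7.86030677e-01,  3.24424374e-01, -5.26217256e-01,
        -5.67071877e+02],
       [-1.56340755e-02,  8.61386134e-01,  5.07710059e-01,
         5.88514872e+02],
       [ 0.00000000e+00,  0.00000000e+00,  0.00000000e+00,
         1.00000000e+00]])}
top {'fx': 388.58658291314987, 'fy': 388.58658291314987, 'cx': 320.63899173234864, 'cy': 199.8207121807535, 'D': array([-0.03660704,  0.        ,  0.        ,  0.        ,  0.        ]), 'world_from_camera': array([[ 9.76343873e-02,  9.66010971e-01, -2.39353984e-01,
         3.21000147e+02],
       [-9.95205753e-01,  9.33781143e-02, -2.90867146e-02,
        -4.74577263e+01],
       [-5.74766178e-03,  2.41046325e-01,  9.70496591e-01,
         9.93803159e+02],
       [ 0.00000000e+00,  0.00000000e+00,  0.00000000e+00,
         1.00000000e+00]])}
```

View pics/scene0.png

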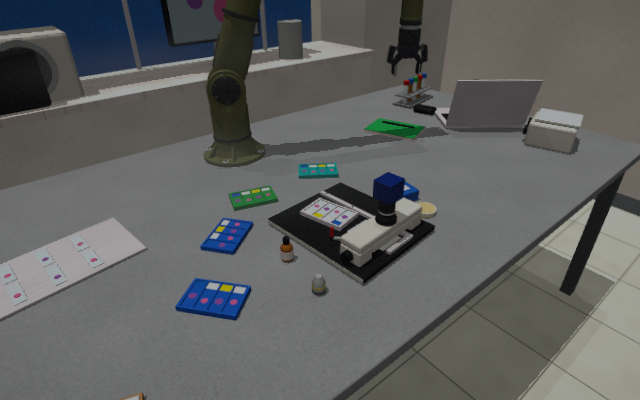

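View pics/top0.png

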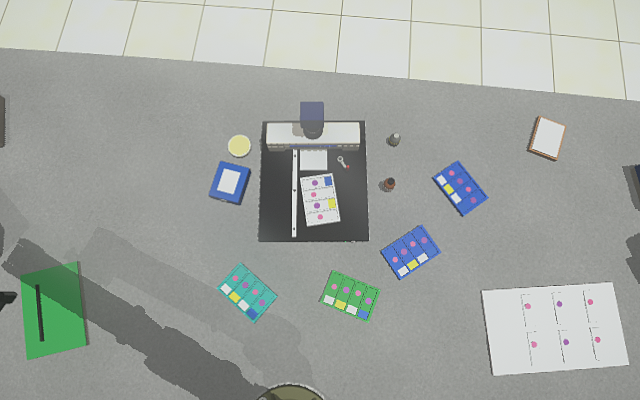

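The top view shows the black stage spanning about (260-368, 121-241). On it are the silver carrier at about (320,199), the rail at x≈295 and the clamp at (343,162). The blue, teal and green carrier-like trays lie off the stage. I'll enlarge to confirm.

```bash
python3 - <<'E'
import cv2
p=cv2.imread('pics/top0.png')[95:250,210:410];cv2.imwrite('pics/top0z.png',cv2.resize(p,None,fx=3.8,fy=3.8,interpolation=cv2.INTER_CUBIC))
p=cv2.imread('pics/scene0.png')[165:280,260:445];cv2.imwrite('pics/scene0z.png',cv2.resize(p,None,fx=4.2,fy=4.2,interpolation=cv2.INTER_CUBIC))
E
```

```text
(no output)
```

View pics/top0z.png

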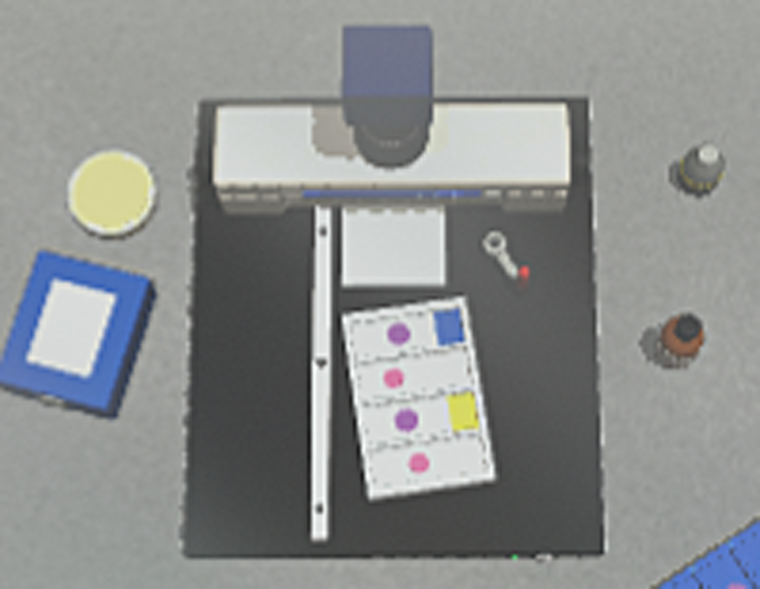

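View pics/scene0z.png

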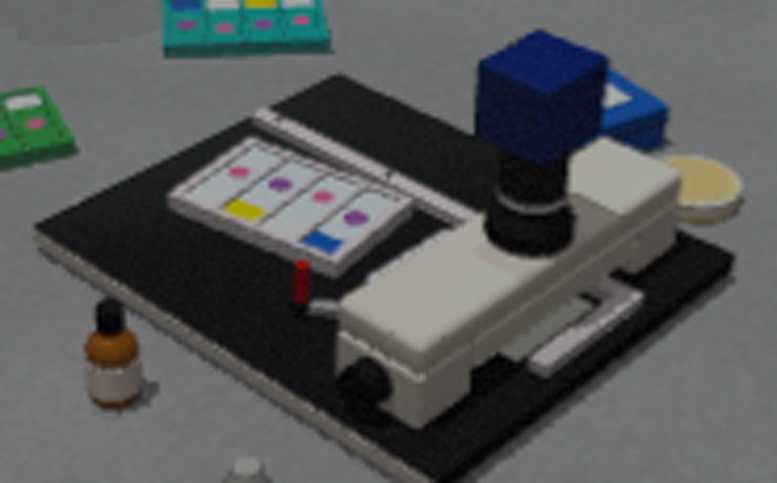

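The silver-framed carrier at (320,199) in the top view is the only aluminium one on the stage. The blue, teal and green ones are decoys on the bench, and the white square at (314,159) is the scanner's light plate. Next I'll measure.

```bash
cat > h.py <<'E'
import numpy as np, cv2
from workcell import env
def rays(px,i):
    px=np.asarray(px,float).reshape(-1,1,2)
    K=np.array([[i['fx'],0,i['cx']],[0,i['fy'],i['cy']],[0,0,1]])
    u=cv2.undistortPoints(px,K,np.asarray(i['D'])).reshape(-1,2)
    T=i['world_from_camera']; d=np.c_[u[:,0],-u[:,1],-np.ones(len(u))]@T[:3,:3].T
    return T[:3,3],d
def onz(px,i,z):
    o,d=rays(px,i); return o+d*((z-o[2])/d[:,2])[:,None]
def proj(P,i):
    T=i['world_from_camera'];p=(np.atleast_2d(P)-T[:3,3])@T[:3,:3]
    K=np.array([[i['fx'],0,i['cx']],[0,i['fy'],i['cy']],[0,0,1]])
    return cv2.projectPoints(p*[1,-1,-1],np.zeros(3),np.zeros(3),K,np.asarray(i['D']))[0].reshape(-1,2)
def snap(n,f=None):
    i=env.camera_info(n);p,d=env.get_image(n);p=p[:,:,::-1].copy()
    if f: cv2.imwrite('pics/'+f,p); np.savez('pics/'+f+'.npz',d=d,**{k:np.asarray(v) for k,v in i.items()})
    return p,d,i
E
python3 - <<'E'
from h import *
p=cv2.imread('pics/top0.png');i=env.camera_info('top')
g=p.max(2)
roi=np.zeros(g.shape,np.uint8);roi[115:246,255:374]=255
m=((g<70)&(roi>0)).astype(np.uint8)*255
c=max(cv2.findContours(m,0,1)[0],key=cv2.contourArea)
h=cv2.convexHull(c)
w=onz(h[:,0],i,20)[:,:2].astype(np.float32)
r=cv2.minAreaRect(w);print('stage',r,cv2.boxPoints(r))
# bright blobs
m=((g>110)&(roi>0)).astype(np.uint8)*255
for c in cv2.findContours(m,0,1)[0]:
    if cv2.contourArea(c)>100:
        for z in(29,32):
            r=cv2.minAreaRect(onz(cv2.convexHull(c)[:,0],i,z)[:,:2].astype(np.float32));print(z,c.reshape(-1,2).mean(0),r)
b,gg,rr=[p[...,k].astype(int) for k in range(3)]
m=(rr>150)&(gg<100)&(b<100);m[:,:335]=0
ys,xs=np.nonzero(m&(roi>0));print(xs,ys,onz([[xs.mean(),ys.mean()]],i,50))
E
```

```text
stage ((568.5029907226562, 100.08638000488281), (227.26409912109375, 80.23846435546875), 6.656392574310303) [[450.9865  126.76354]
 [460.2873   47.06595]
 [686.0195   73.40922]
 [676.7187  153.10681]]
29 [314. 180.] ((617.2588500976562, 6.0193328857421875), (353.3775329589844, 320.1554260253906), 5.42307186126709)
32 [314. 180.] ((616.3377685546875, 5.8530120849609375), (352.2786560058594, 319.159912109375), 5.423087120056152)
[347 347 347 348] [165 166 167 167] [[648.36682864 -78.27967425  50.        ]]
```

```bash
python3 - <<'E'
from h import *
i=env.camera_info('top')
print(onz([[258.8,241],[369,240.6],[365,121],[262,121]],i,20))
print('rail',onz([[296.5,237],[297,150]],i,29))
print('carrier', onz([[300.2,177.7],[332,173.3],[340.2,221.4],[307,226.3]],i,32))
print(env.camera_info('wrist'))
p=cv2.imread('pics/top0.png');print(p[200,275],p[200,360],p[200,250],p[200,295],p[130,290])
E
```

```text
[[ 439.68542695  126.49348831   20.        ]
 [ 467.62022189 -149.7692505    20.        ]
 [ 792.88213419 -116.91501048   20.        ]
 [ 766.31407554  162.62170486   20.        ]]
rail [[457.78792393  32.19658392  29.        ]
 [688.08831291  56.96520078  29.        ]]
carrier [[611.83377305  39.7872806   32.        ]
 [631.60406565 -41.04860444  32.        ]
 [507.28075829 -73.06972748  32.        ]
 [486.79020415   8.74654154  32.        ]]
{'fx': 303.1991390012931, 'fy': 303.1991390012931, 'cx': 317.3677267313303, 'cy': 198.4781201224213, 'D': array([-0.05670817,  0.        ,  0.        ,  0.        ,  0.        ]), 'world_from_camera': array([[ 4.25385148e-01, -8.63056559e-01, -2.72361618e-01,
         2.05696058e+02],
       [ 9.05010474e-01,  4.05039878e-01,  1.29995154e-01,
         6.20737449e+02],
       [-1.87585349e-03, -3.01788125e-01,  9.53373174e-01,
         3.73480525e+02],
       [ 0.00000000e+00,  0.00000000e+00,  0.00000000e+00,
         1.00000000e+00]])}
[67 67 67] [87 88 87] [155 157 155] [228 229 225] [204 208 204]
```

```bash
cat >> h.py <<'E'
from scipy.spatial.transform import Rotation as Ro
def state(v=True):
    s=env.get_state();R=Ro.from_euler('xyz',s['eef_rot']).as_matrix()
    if v: print('t %.2f'%s['time'],'tcp',s['tool_pos'].round(1),'F',s['force'].round(2),'grip',round(float(s['gripper_width']),3)); print(R.round(4))
    return s,R
def rel(target,yaw):
    """rows: total delta in tool frame (m), rotation vec to point-down with tool y at world yaw"""
    s,R=state(False);x=np.array([0,0,-1.]);y=np.array([np.cos(yaw),np.sin(yaw),0]);z=np.cross(x,y)
    Rt=np.c_[x,y,z]; rv=Ro.from_matrix(R.T@Rt).as_rotvec()
    return (R.T@(np.array(target)-s['tool_pos'])/1000).round(4), rv.round(4), np.array(target)-s['tool_pos']
E
python3 - <<'E'
from h import *
s,R=state()
for y in (.102+np.pi/2,.102-np.pi/2): print(rel([470,-20,260],y))
i=env.camera_info('wrist');T=i['world_from_camera'];print('cam in tool',(R.T@(T[:3,3]-s['tool_pos'])).round(1),(R.T@T[:3,:3]).round(3))
E
```

```text
t 0.10 tcp [276.6 587.7 230.3] F [ 0.46  0.03 -0.09] grip 0.999
[[-7.000e-04  4.258e-01  9.048e-01]
 [-1.700e-03  9.048e-01 -4.258e-01]
 [-1.000e+00 -1.800e-03  1.000e-04]]
(array([-0.0289, -0.4676,  0.4337]), array([-5.418e-01, -4.000e-04,  1.800e-03]), array([ 193.40313037, -607.66759708,   29.7273745 ]))
(array([-0.0289, -0.4676,  0.4337]), array([2.5998e+00, 2.4000e-03, 5.0000e-04]), array([ 193.40313037, -607.66759708,   29.7273745 ]))
cam in tool [-143.2   -0.5  -78.2] [[ 0.     0.302 -0.953]
 [ 1.    -0.    -0.   ]
 [-0.    -0.953 -0.302]]
```

```bash
python3 -m pendant '{"delta_pos":[[-0.006,0,0],[-0.006,0,0],[-0.006,0,0],[-0.006,0,0],[-0.006,0,0],[0,0,0]],"rotation":[[-0.108,0,0],[-0.108,0,0],[-0.108,0,0],[-0.108,0,0],[-0.110,0,0],[0,0,0]],"fingers":[0,0,0,0,0,0]}' ; python3 - <<'E'
from h import *
state();print(rel([470,-20,260],.102+np.pi/2))
E
```

```text
time: 0.6
tool_pos: [276.9, 588.4, 262.2]
eef_rot: [1.087, 1.57, 1.192]
force: [-0.3, 0.1, -0.1]
gripper_width: 0.145
t 0.60 tcp [276.9 588.4 262.2] F [-0.34  0.08 -0.05] grip 0.145
[[ 5.000e-04 -1.047e-01  9.945e-01]
 [ 1.100e-03  9.945e-01  1.047e-01]
 [-1.000e+00  1.100e-03  6.000e-04]]
(array([ 0.0016, -0.6253,  0.1283]), array([ 0.0029,  0.0006, -0.0011]), array([ 193.0815201 , -608.43575342,   -2.16866318]))
```

```bash
python3 -m pendant '{"delta_pos":[[0,-0.02,0.008],[0,-0.038,0.008],[0,-0.038,0.008],[0,-0.038,0.008],[0,-0.038,0.008],[0,-0.038,0.008],[0,-0.038,0.008],[0,-0.038,0.008]],"rotation":[[0,0,0],[0,0,0],[0,0,0],[0,0,0],[0,0,0],[0,0,0],[0,0,0],[0,0,0]],"fingers":[0,0,0,0,0,0,0,0]}' ;  python3 -m pendant '{"delta_pos":[[0,-0.038,0.008],[0,-0.038,0.008],[0,-0.038,0.008],[0,-0.038,0.008],[0,-0.038,0.008],[0,-0.038,0.008],[0,-0.038,0.008],[0,-0.038,0.008]],"rotation":[[0,0,0],[0,0,0],[0,0,0],[0,0,0],[0,0,0],[0,0,0],[0,0,0],[0,0,0]],"fingers":[0,0,0,0,0,0,0,0]}';  python3 -m pendant '{"delta_pos":[[0,-0.02,0],[0,0,0],[0,0,0]],"rotation":[[0,0,0],[0,0,0],[0,0,0]],"fingers":[0,0,0]}' ; python3 - <<'E'
from h import *
state();snap('wrist','w1.png');print(rel([470,-20,260],.102+np.pi/2))
E
```

```text
time: 1.27
tool_pos: [369.7, 308.0, 260.8]
eef_rot: [-3.085, 1.57, -2.986]
force: [1.5, 0.3, 0.5]
gripper_width: -0.001
time: 1.93
tool_pos: [464.1, 12.3, 260.9]
eef_rot: [1.743, 1.57, 1.842]
force: [1.3, 0.6, -0.2]
gripper_width: 0.002
time: 2.18
tool_pos: [466.1, -6.7, 260.9]
eef_rot: [2.362, 1.57, 2.458]
force: [-0.6, 0.9, -0.3]
gripper_width: 0.002
t 2.18 tcp [466.1  -6.7 260.9] F [-0.65  0.92 -0.31] grip 0.002
[[-7.000e-04 -9.640e-02  9.953e-01]
 [ 6.000e-04  9.953e-01  9.640e-02]
 [-1.000e+00  7.000e-04 -7.000e-04]]
(array([ 0.0008, -0.0152,  0.0025]), array([-0.0021, -0.0007, -0.0008]), array([  4.00477195, -14.83955122,  -0.85291634]))
```

View pics/w1.png

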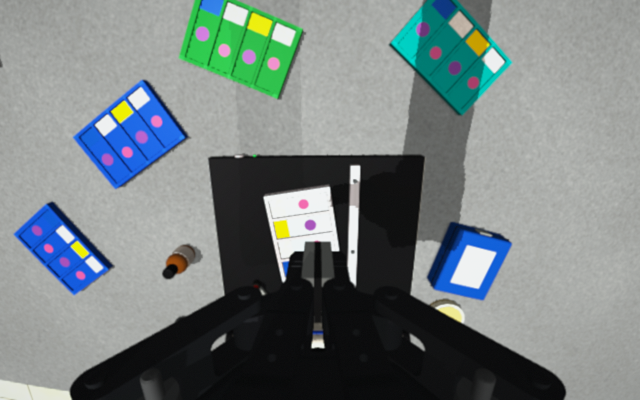

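The wrist view, with image top towards the robot, shows the stage's near corners at (209,156) and (423,155). The rail runs along x≈355, and the carrier's trailing corners are at (264,195) and (330,186). That is enough to fit edges.

```bash
cat >> h.py <<'E'
def edge(img,a,b,n=25,w=6,pol=None):
    """subpixel edge points near segment a-b: max |gradient| along normal"""
    g=cv2.GaussianBlur(cv2.cvtColor(img,cv2.COLOR_BGR2GRAY),(3,3),0).astype(np.float32)
    a,b=np.array(a,float),np.array(b,float);d=(b-a)/np.linalg.norm(b-a);nn=np.array([-d[1],d[0]])
    out=[];t=np.arange(-w,w+.01,.25)
    for k in np.linspace(0,1,n):
        q=a+(b-a)*k+nn*t[:,None]
        v=cv2.remap(g,q[:,0].astype(np.float32).reshape(1,-1),q[:,1].astype(np.float32).reshape(1,-1),cv2.INTER_LINEAR)[0]
        gr=np.gradient(v); gr=gr*pol if pol else abs(gr)
        j=gr.argmax()
        if gr[j]>2: out.append(q[j])
    out=np.array(out)
    for _ in range(3):
        vx,vy,x0,y0=cv2.fitLine(out.astype(np.float32),cv2.DIST_HUBER,0,.01,.01).ravel()
        r=abs((out-[x0,y0])@[-vy,vx]); out=out[r<max(.6,2*np.median(r))]
    return out
def wline(pts,i,z):
    w=onz(pts,i,z)[:,:2];vx,vy,x0,y0=cv2.fitLine(w.astype(np.float32),cv2.DIST_HUBER,0,.01,.01).ravel()
    d=np.array([vx,vy]);r=(w-[x0,y0])@[-vy,vx]
    return np.array([x0,y0]),d,r.std(),len(w)
def inter(A,B):
    s=np.linalg.solve(np.c_[A[1],-B[1]],B[0]-A[0]);return A[0]+A[1]*s[0]
E
python3 - <<'E'
from h import *
p=cv2.imread('pics/w1.png');i=dict(np.load('pics/w1.png.npz'))
cv2.imwrite('pics/w1z.png',cv2.resize(p[145:300,200:430],None,fx=3.4,fy=3.4,interpolation=cv2.INTER_CUBIC))
L={}
L['near']=wline(edge(p,(215,156),(418,155)),i,20)
L['sR']=wline(edge(p,(210,165),(219,260)),i,20)   # stage right side (y=-140)
L['sL']=wline(edge(p,(422.5,165),(414,280)),i,20)
L['railR']=wline(edge(p,(350,170),(348.5,235),w=4),i,29)
L['railL']=wline(edge(p,(360,170),(357.5,270),w=4),i,29)
L['trail']=wline(edge(p,(267,195),(327,186.5)),i,32)
L['cR']=wline(edge(p,(265,200),(279,270),w=4),i,32)
L['cL']=wline(edge(p,(331,192),(338,240),w=4),i,32)
for k,v in L.items(): print(k,v[0].round(1),'ang',round(float(np.arctan(v[1][1]/v[1][0])),4),'sd',v[2].round(2),v[3])
a,b=inter(L['near'],L['sR']),inter(L['near'],L['sL']);print('near corners',a,b,np.linalg.norm(a-b))
a,b=inter(L['trail'],L['cR']),inter(L['trail'],L['cL']);print('trail corners',a,b,np.linalg.norm(a-b))
E
```

```text
near [448.9   9.2] ang -1.4674 sd 0.29 20
sR [ 545.8 -139.5] ang 0.1033 sd 0.25 23
sL [537.9 139. ] ang 0.1027 sd 0.35 23
railR [507.9  38.8] ang 0.0964 sd 0.34 22
railL [525.3  53.3] ang 0.1087 sd 0.39 22
trail [498.  -32.8] ang -1.3228 sd 0.32 24
cR [567.5 -57.8] ang 0.2543 sd 0.38 25
cL [535.   23.1] ang 0.2522 sd 0.24 21
near corners [ 465.21677 -147.89047] [436.52252 128.54167] 277.9174
trail corners [508.20663 -73.21643] [486.94717  10.73711] 86.60347
```

View pics/w1z.png

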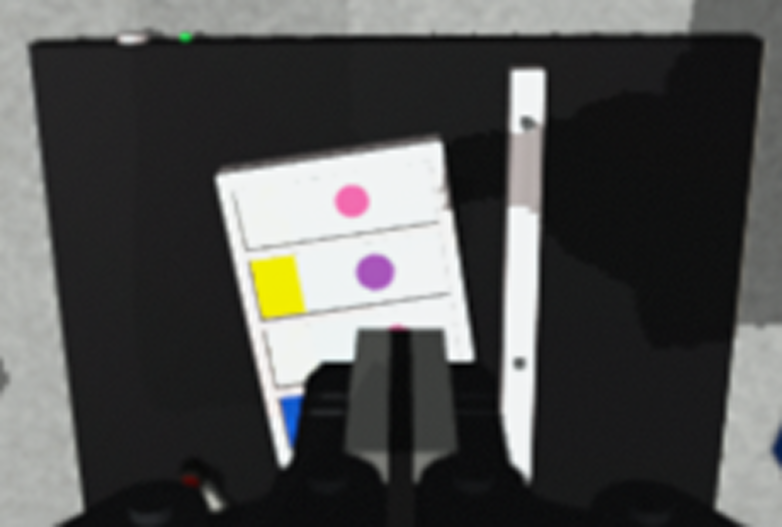

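```bash
cat >> h.py <<'E'
O=np.array([630.,8.6]);YAW=.103
def s2w(x,y,z): c,s=np.cos(YAW),np.sin(YAW);return np.array([O[0]+c*x-s*y,O[1]+s*x+c*y,z])
def w2s(p):
    c,s=np.cos(YAW),np.sin(YAW);d=np.atleast_2d(p)[:,:2]-O;return np.c_[d@[c,s],d@[-s,c]]
def go(x,y,z):
    s,R=state(False);d,rv,_=rel(s2w(x,y,z),YAW+np.pi/2)
    F=s['force'];c,q=np.cos(YAW),np.sin(YAW)
    print('t %.2f'%s['time'],'scanner tcp',w2s(s['tool_pos'])[0].round(1),'z',s['tool_pos'][2].round(1),'F scanner',round(c*F[0]+q*F[1],2),round(-q*F[0]+c*F[1],2),round(F[2],2),'| delta tool(m)',d,'rot',rv)
E
python3 -c "
from h import *
go(-95,-95,260);go(-95,-95,25)"
```

```text
t 2.23 scanner tcp [-164.6    3.2] z 260.9 F scanner 0.03 0.58 -0.16 | delta tool(m) [ 0.0007 -0.098   0.0699] rot [-0.0031 -0.0007 -0.0008]
t 2.23 scanner tcp [-164.6    3.2] z 260.9 F scanner 0.03 0.58 -0.16 | delta tool(m) [ 0.2357 -0.0982  0.07  ] rot [-0.0031 -0.0007 -0.0008]
```

```bash
python3 -m pendant '{"delta_pos":[[0,-0.02,0.014],[0,-0.026,0.019],[0,-0.026,0.019],[0,-0.026,0.018],[0.03,0,0],[0.04,0,0],[0.04,0,0],[0.04,0,0]],"rotation":[[-0.003,0,0],[0,0,0],[0,0,0],[0,0,0],[0,0,0],[0,0,0],[0,0,0],[0,0,0]],"fingers":[0,0,0,0,0,0,0,0]}' ;  python3 -m pendant '{"delta_pos":[[0.04,0,0],[0.025,0,0],[0,0,0],[0,0,0]],"rotation":[[0,0,0],[0,0,0],[0,0,0],[0,0,0]],"fingers":[0,0,0,0]}'; python3 -c "
from h import *
go(-95,-95,25)"
```

```text
time: 2.9
tool_pos: [546.4, -93.4, 109.5]
eef_rot: [1.002, 1.569, 1.109]
force: [0.5, -0.0, 0.5]
gripper_width: -0.0
time: 3.23
tool_pos: [545.3, -94.0, 45.2]
eef_rot: [2.911, 1.567, 3.017]
force: [-0.5, -0.4, 0.5]
gripper_width: 0.001
t 3.23 scanner tcp [-94.8 -93.3] z 45.2 F scanner -0.54 -0.34 0.52 | delta tool(m) [ 0.0202 -0.0017 -0.0001] rot [ 0.0036 -0.0033 -0.0008]
```

```bash
python3 -m pendant '{"delta_pos":[[0.012,0,0],[0.008,0,0],[0,0,0],[0,0.008,0],[0,0.006,0],[0,0,0]],"rotation":[[0,-0.003,0],[0,0,0],[0,0,0],[0,0,0],[0,0,0],[0,0,0]],"fingers":[0,0,0,0,0,0]}' ; python3 -c "
from h import *
go(-95,-75,25);snap('wrist','w2.png')"
```

```text
time: 3.73
tool_pos: [545.5, -79.4, 27.2]
eef_rot: [0.291, 1.566, 0.399]
force: [-0.5, 0.4, -0.3]
gripper_width: -0.004
t 3.73 scanner tcp [-93.1 -78.8] z 27.2 F scanner -0.45 0.46 -0.31 | delta tool(m) [ 0.0022  0.0038 -0.0019] rot [ 0.0046  0.0046 -0.0014]
```

View pics/w2.png

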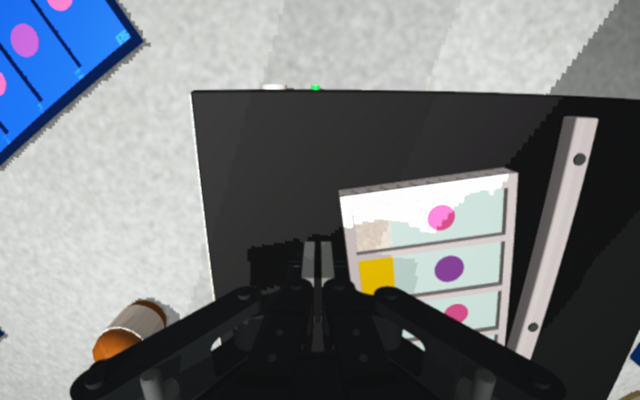

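The fingertip at (318,260) stands right of the carrier's edge at about (345,260) with a clear gap, so I'll push left.

```bash
python3 -m pendant '{"delta_pos":[[0.002,0.004,0],[0,0.003,0],[0,0.003,0],[0,0.003,0],[0,0.003,0],[0,0.003,0],[0,0,0]],"rotation":[[0,0.004,0],[0,0,0],[0,0,0],[0,0,0],[0,0,0],[0,0,0],[0,0,0]],"fingers":[0,0,0,0,0,0,0]}' ; python3 -c "
from h import *
go(-95,-50,25);snap('wrist','w3.png')"
```

```text
time: 4.37
tool_pos: [542.7, -62.2, 24.4]
eef_rot: [2.796, 1.57, 2.902]
force: [0.3, -0.9, 0.7]
gripper_width: -0.003
t 4.37 scanner tcp [-94.1 -61.5] z 24.4 F scanner 0.17 -0.92 0.67 | delta tool(m) [-0.0006  0.0115 -0.0009] rot [ 0.003  -0.001  -0.0004]
```

View pics/w3.png

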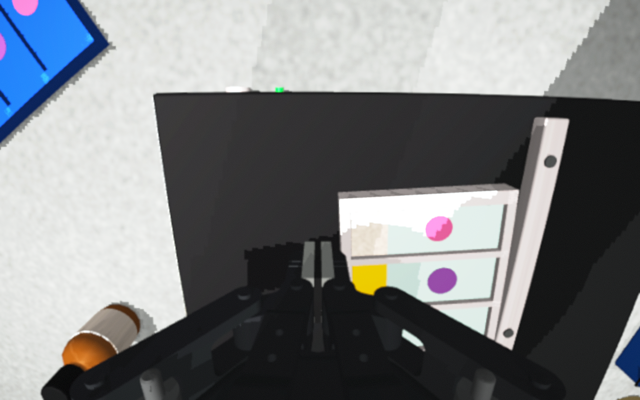

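It is turning square as intended: the trailing edge now spans (338,193) to (519,186). I'll keep pushing left.

```bash
python3 -m pendant '{"delta_pos":[[0,0.002,0],[0,0.002,0],[0,0.002,0],[0,0.002,0],[0,0,0]],"rotation":[[0.003,0,0],[0,0,0],[0,0,0],[0,0,0],[0,0,0]],"fingers":[0,0,0,0,0]}' ; python3 -c "
from h import *
go(-95,-50,25);snap('wrist','w4.png')"
```

```text
time: 4.83
tool_pos: [541.7, -55.4, 24.3]
eef_rot: [-2.654, 1.569, -2.552]
force: [-0.7, -2.4, 1.2]
gripper_width: 0.0
t 4.83 scanner tcp [-94.5 -54.6] z 24.3 F scanner -0.9 -2.31 1.19 | delta tool(m) [-0.0007  0.0046 -0.0005] rot [-0.0007 -0.0015  0.0008]
```

View pics/w4.png

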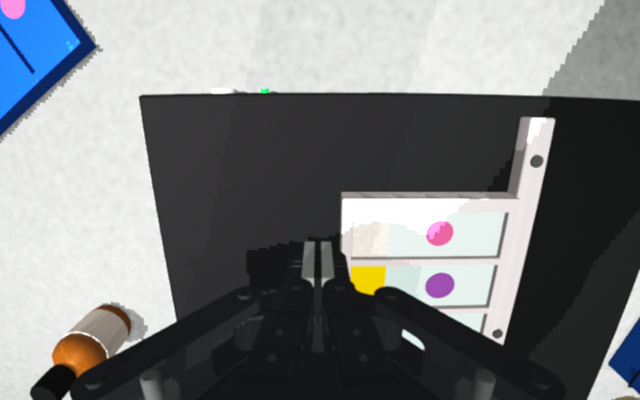

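```bash
python3 -m pendant '{"delta_pos":[[0,0.002,0],[0,0.002,0],[0,0,0]],"rotation":[[0,0,0],[0,0,0],[0,0,0]],"fingers":[0,0,0]}' ; python3 -c "
from h import *
go(-95,-50,25)";python3 -m pendant '{"delta_pos":[[0,0.002,0],[0,0.001,0],[0,0,0]],"rotation":[[0,0,0],[0,0,0],[0,0,0]],"fingers":[0,0,0]}' ; python3 -c "
from h import *
go(-95,-50,25);snap('wrist','w5.png')"
```

```text
time: 5.13
tool_pos: [541.6, -55.0, 24.4]
eef_rot: [-1.709, 1.566, -1.609]
force: [0.6, -9.0, 0.2]
gripper_width: 0.003
t 5.13 scanner tcp [-94.5 -54.2] z 24.4 F scanner -0.35 -8.99 0.23 | delta tool(m) [-0.0006  0.0042 -0.0005] rot [-0.0028 -0.0007  0.0049]
time: 5.38
tool_pos: [541.5, -54.8, 24.6]
eef_rot: [-1.581, 1.563, -1.483]
force: [-1.0, -14.0, 0.0]
gripper_width: -0.002
t 5.38 scanner tcp [-94.5 -53.9] z 24.6 F scanner -2.45 -13.84 0.02 | delta tool(m) [-0.0004  0.0039 -0.0005] rot [-0.0045 -0.0001  0.0079]
```

View pics/w5.png

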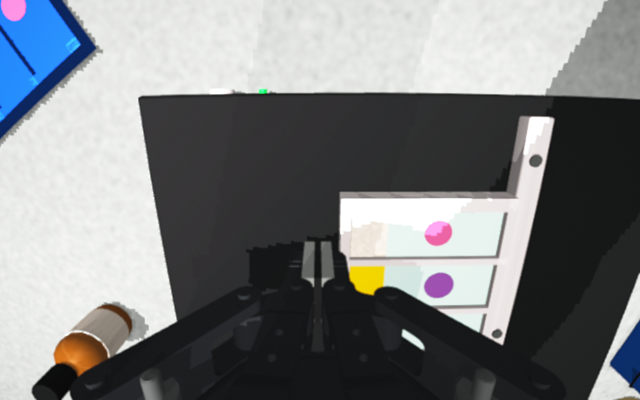

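```bash
python3 -c "
from h import *
i=dict(np.load('pics/w5.png.npz'))
print(w2s(onz([[345,192],[500,192]],i,20)),w2s(onz([[345,198],[500,198]],i,32)),'rail',w2s(onz([[516,160],[519,190]],i,29)), 'near',w2s(onz([[150,97],[400,93]],i,20)))
go(-155,-80,70)
"
python3 -m pendant '{"delta_pos":[[0,-0.015,0],[0,-0.015,0],[-0.02,0,0],[-0.03,0,-0.02],[0,0,-0.03],[0,0,-0.01],[0,0,0]],"rotation":[[0,0,0],[0,0,0],[0,0,0],[0,0,0],[0,0,0],[0,0,0],[0,0,0]],"fingers":[0,0,0,0,0,0,0]}' ; python3 -c "
from h import *
go(-160,2,70);snap('top','t6.png');snap('wrist','w6.png');p=cv2.imread('pics/t6.png')[95:250,210:410];cv2.imwrite('pics/t6z.png',cv2.resize(p,None,fx=3.8,fy=3.8,interpolation=cv2.INTER_CUBIC))
"
```

```text
[[-129.55369421  -39.77951799]
 [-129.47621295   40.50775852]] [[-130.13771279  -40.74538403]
 [-130.01545158   33.49127064]] rail [[-147.83717782   39.95510482]
 [-133.13143921   44.3001746 ]] near [[-176.8038871  -133.09320402]
 [-177.43952325  -15.23756149]]
t 5.43 scanner tcp [-94.6 -54. ] z 24.6 F scanner -1.82 -13.76 0.31 | delta tool(m) [-0.0452 -0.0267 -0.0603] rot [-0.0046 -0.0002  0.0078]
time: 6.02
tool_pos: [482.6, -83.2, 74.2]
eef_rot: [2.11, 1.568, 2.212]
force: [-0.1, 0.7, 0.0]
gripper_width: -0.003
t 6.02 scanner tcp [-156.   -76.2] z 74.2 F scanner -0.07 0.72 0.03 | delta tool(m) [ 0.0044  0.0782 -0.0041] rot [-0.0014 -0.0016 -0.0026]
```

View pics/w6.png

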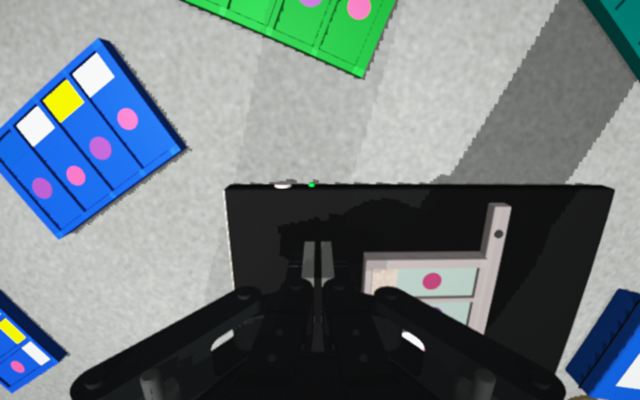

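View pics/t6z.png

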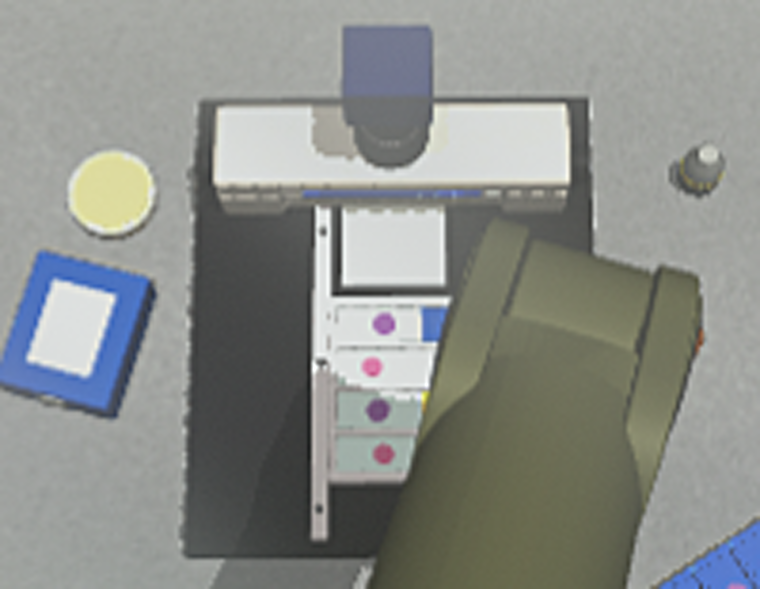

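```bash
python3 -m pendant '{"delta_pos":[[0,0.02,-0.002],[0,0.03,-0.002],[0,0.028,0],[0,0,0],[0.02,0,0],[0.02,0,0],[0.008,0,0],[0,0,0]],"rotation":[[-0.001,-0.001,-0.002],[0,0,0],[0,0,0],[0,0,0],[0,0,0],[0,0,0],[0,0,0],[0,0,0]],"fingers":[0,0,0,0,0,0,0,0]}' ; python3 -c "
from h import *
go(-160,2,24.5)"
```

```text
time: 6.78
tool_pos: [471.4, -6.9, 24.1]
eef_rot: [-2.558, 1.565, -2.454]
force: [0.6, 0.0, 0.2]
gripper_width: 0.0
t 6.78 scanner tcp [-159.3    0.9] z 24.1 F scanner 0.62 -0.05 0.24 | delta tool(m) [-0.0004  0.0011 -0.0007] rot [ 0.0006 -0.0045  0.003 ]
```

```bash
python3 -m pendant '{"delta_pos":[[0,0.001,0.006],[0,0,0.006],[0,0,0.004],[0,0,0.004],[0,0,0.005],[0,0,0.005],[0,0,0.005],[0,0,0.005]],"rotation":[[0,-0.004,0.003],[0,0,0],[0,0,0],[0,0,0],[0,0,0],[0,0,0],[0,0,0],[0,0,0]],"fingers":[0,0,0,0,0,0,0,0]}' ; python3 -c "
from h import *
go(-100,2,24.5);snap('wrist','w7.png')"
```

```text
time: 7.45
tool_pos: [512.7, -1.8, 26.5]
eef_rot: [0.282, 1.567, 0.385]
force: [-2.0, -1.0, 1.2]
gripper_width: 0.003
t 7.45 scanner tcp [-117.7    1.8] z 26.5 F scanner -2.06 -0.82 1.17 | delta tool(m) [0.002  0.0002 0.0177] rot [ 0.0002  0.0038 -0.0011]
```

View pics/w7.png

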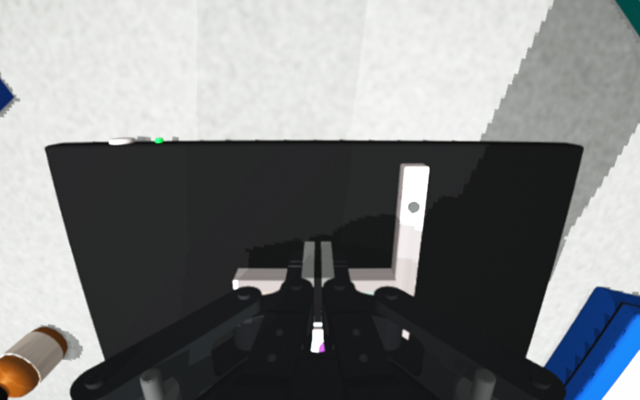

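The trailing edge at (235-395, 270) stays square and against the rail. I'll continue.

```bash
python3 -m pendant '{"delta_pos":[[0.002,0,0.004],[0,0,0.005],[0,0,0.005],[0,0,0.005],[0,0,0.005],[0,0,0.005],[0,0,0.005],[0,0,0.005]],"rotation":[[0,0.004,-0.001],[0,0,0],[0,0,0],[0,0,0],[0,0,0],[0,0,0],[0,0,0],[0,0,0]],"fingers":[0,0,0,0,0,0,0,0]}' ; python3 -c "
from h import *
go(-60,2,24.5);snap('wrist','w8.png');snap('scene','s8.png')
p=cv2.imread('pics/s8.png')[165:280,260:445];cv2.imwrite('pics/s8z.png',cv2.resize(p,None,fx=4.2,fy=4.2,interpolation=cv2.INTER_CUBIC))"
```

```text
time: 8.17
tool_pos: [551.7, 2.4, 24.4]
eef_rot: [0.149, 1.571, 0.252]
force: [-1.0, 0.8, -0.7]
gripper_width: 0.003
t 8.17 scanner tcp [-78.5   1.8] z 24.4 F scanner -0.9 0.9 -0.68 | delta tool(m) [-0.0001  0.0002  0.0185] rot [ 0.0003  0.0002 -0.    ]
```

View pics/w8.png

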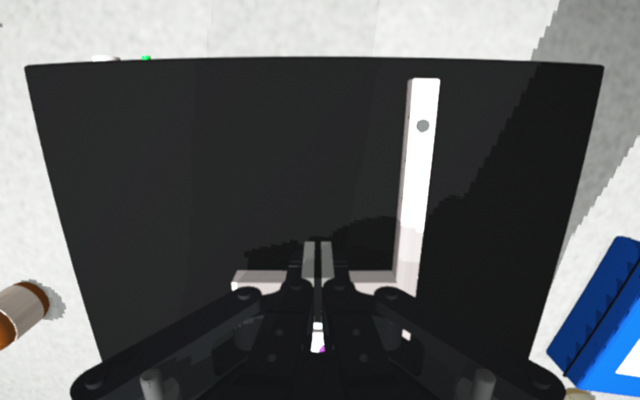

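View pics/s8z.png

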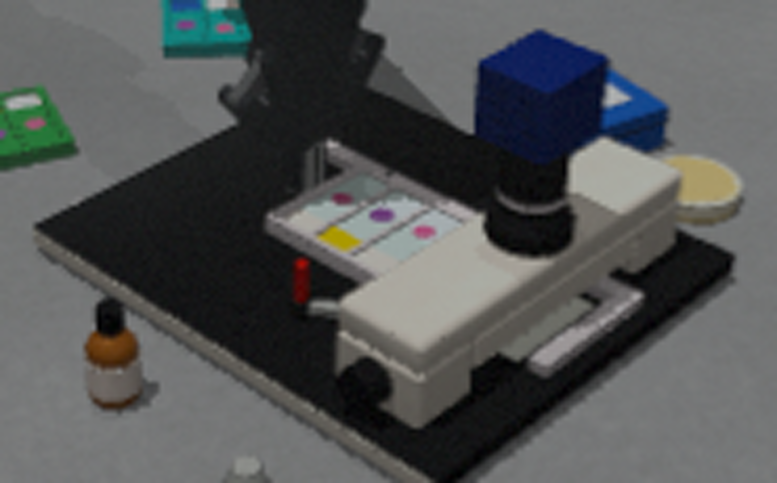

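```bash
python3 -m pendant '{"delta_pos":[[0,0,0.004],[0,0,0.005],[0,0,0.005],[0,0,0.005],[0,0,0.005],[0,0,0.005],[0,0,0.005],[0,0,0.005]],"rotation":[[0,0,0],[0,0,0],[0,0,0],[0,0,0],[0,0,0],[0,0,0],[0,0,0],[0,0,0]],"fingers":[0,0,0,0,0,0,0,0]}' ; python3 -c "
from h import *
go(-11,2,24.5)"; python3 -m pendant '{"delta_pos":[[0,0,0.003],[0,0,0.003],[0,0,0.003],[0,0,0.003],[0,0,0.002],[0,0,0]],"rotation":[[0,0,0],[0,0,0],[0,0,0],[0,0,0],[0,0,0],[0,0,0]],"fingers":[0,0,0,0,0,0]}' ; python3 -c "
from h import *
go(-11,2,24.5);snap('wrist','w9.png')"
```

```text
time: 8.93
tool_pos: [590.4, 6.3, 24.4]
eef_rot: [-3.121, 1.571, -3.018]
force: [-1.7, 0.4, 0.6]
gripper_width: 0.0
t 8.93 scanner tcp [-39.6   1.8] z 24.4 F scanner -1.61 0.52 0.57 | delta tool(m) [-0.0001  0.0002  0.0286] rot [ 0.0002 -0.0001  0.    ]
time: 9.43
tool_pos: [604.5, 7.8, 24.4]
eef_rot: [-0.11, 1.57, -0.007]
force: [-0.7, -0.3, -0.3]
gripper_width: -0.002
t 9.43 scanner tcp [-25.4   1.8] z 24.4 F scanner -0.71 -0.19 -0.31 | delta tool(m) [-0.      0.0002  0.0144] rot [0.0003 0.001  0.0001]
```

View pics/w9.png

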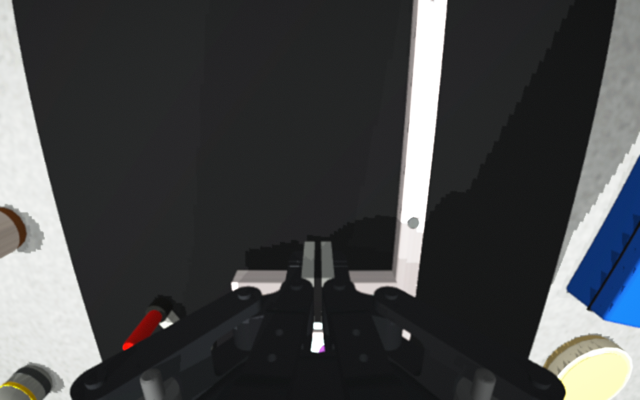

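```bash
python3 -m pendant '{"delta_pos":[[0,0,0.003],[0,0,0.003],[0,0,0.003],[0,0,0.002],[0,0,0.001],[0,0,0]],"rotation":[[0,0,0],[0,0,0],[0,0,0],[0,0,0],[0,0,0],[0,0,0]],"fingers":[0,0,0,0,0,0]}' ; python3 -c "
from h import *
go(-11,2,24.5)"; python3 -m pendant '{"delta_pos":[[0,0,0.001],[0,0,0.001],[0,0,0.001],[0,0,0]],"rotation":[[0,0,0],[0,0,0],[0,0,0],[0,0,0]],"fingers":[0,0,0,0]}' ; python3 -c "
from h import *
go(-11,2,24.5)"
```

```text
time: 9.98
tool_pos: [616.3, 9.1, 24.4]
eef_rot: [-0.033, 1.57, 0.07]
force: [-0.5, 0.1, -0.3]
gripper_width: -0.0
t 9.98 scanner tcp [-13.6   1.9] z 24.4 F scanner -0.47 0.14 -0.26 | delta tool(m) [-0.0001  0.0001  0.0026] rot [0.0003 0.0006 0.    ]
time: 10.32
tool_pos: [619.1, 9.3, 24.4]
eef_rot: [0.068, 1.57, 0.171]
force: [-0.4, 0.2, 0.0]
gripper_width: -0.001
t 10.32 scanner tcp [-10.8   1.8] z 24.4 F scanner -0.42 0.23 0.04 | delta tool(m) [-0.0001  0.0002 -0.0002] rot [ 0.0003  0.0005 -0.    ]
```

```bash
python3 -m pendant '{"delta_pos":[[0,0,0.001],[0,0,0.001],[0,0,0.001],[0,0,0]],"rotation":[[0,0,0],[0,0,0],[0,0,0],[0,0,0]],"fingers":[0,0,0,0]}' ; python3 -c "
from h import *
go(-11,2,24.5)"; python3 -m pendant '{"delta_pos":[[0,0,0.001],[0,0,0.001],[0,0,0]],"rotation":[[0,0,0],[0,0,0],[0,0,0]],"fingers":[0,0,0]}' ; python3 -c "
from h import *
go(-11,2,24.5);snap('wrist','w10.png')"
```

```text
time: 10.65
tool_pos: [622.1, 9.6, 24.5]
eef_rot: [-0.091, 1.57, 0.013]
force: [-0.5, -0.0, 0.1]
gripper_width: 0.003
t 10.65 scanner tcp [-7.7  1.8] z 24.5 F scanner -0.5 0.02 0.15 | delta tool(m) [-0.      0.0002 -0.0033] rot [0.0002 0.0006 0.0001]
time: 10.9
tool_pos: [622.4, 9.6, 24.3]
eef_rot: [2.988, 1.568, 3.091]
force: [-5.1, -0.5, 4.4]
gripper_width: 0.001
t 10.90 scanner tcp [-7.4  1.8] z 24.3 F scanner -5.07 0.06 4.36 | delta tool(m) [-0.0001  0.0002 -0.0036] rot [ 0.0001 -0.0032 -0.0005]
```

```bash
python3 -m pendant '{"delta_pos":[[0,0,0.001],[0,0,0.001],[0,0,0]],"rotation":[[0,0,0],[0,0,0],[0,0,0]],"fingers":[0,0,0]}' ; python3 -c "
from h import *
go(-11,2,24.5);snap('wrist','w11.png');snap('scene','s11.png')
p=cv2.imread('pics/s11.png')[165:280,260:445];cv2.imwrite('pics/s11z.png',cv2.resize(p,None,fx=4.2,fy=4.2,interpolation=cv2.INTER_CUBIC))"
```

```text
time: 11.2
tool_pos: [622.4, 9.6, 24.2]
eef_rot: [3.005, 1.563, 3.108]
force: [-10.5, -0.6, 9.0]
gripper_width: 0.002
t 11.20 scanner tcp [-7.4  1.8] z 24.2 F scanner -10.51 0.49 9.04 | delta tool(m) [-0.0003  0.0002 -0.0036] rot [-0.     -0.0075 -0.001 ]
```

View pics/s11z.png

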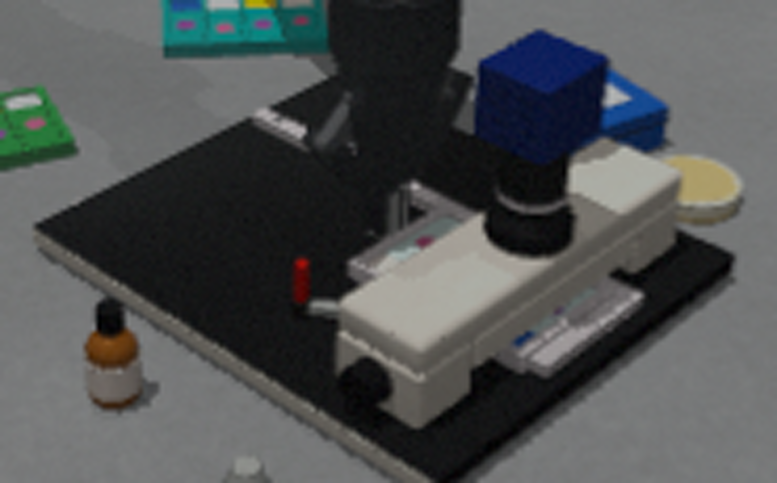

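View pics/w11.png

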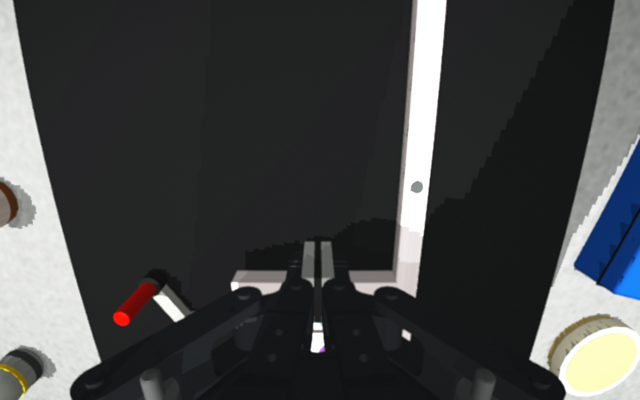

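The carrier now meets the end stop: the contact force rose to 10 N with no movement, and the scene view shows it against the stop bar. I'll back off, lift, and measure squareness and the pin.

```bash
python3 -m pendant '{"delta_pos":[[0,0,-0.006],[0,0,-0.015],[0,0,-0.035],[0,0,-0.035],[-0.035,0,0],[-0.035,0,0],[-0.035,0,0],[0,0,0]],"rotation":[[0,0,0],[0,0,0],[0,0,0],[0,0,0],[0,0,0],[0,0,0],[0,0,0],[0,0,0]],"fingers":[0,0,0,0,0,0,0,0]}'; python3 -m pendant '{"delta_pos":[[0,0,-0.020],[0,0,0]],"rotation":[[0,0,0],[0,0,0]],"fingers":[0,0]}'; python3 -c "
from h import *
go(-110,2,130);p,_,_=snap('wrist','w12.png');snap('top','t12.png')
p=cv2.imread('pics/t12.png')[95:250,210:410];cv2.imwrite('pics/t12z.png',cv2.resize(p,None,fx=3.8,fy=3.8,interpolation=cv2.INTER_CUBIC))"
```

```text
time: 11.97
tool_pos: [540.4, 0.7, 136.8]
eef_rot: [0.091, 1.556, 0.193]
force: [1.2, 0.1, 0.3]
gripper_width: -0.001
time: 12.13
tool_pos: [514.1, -1.8, 130.0]
eef_rot: [0.907, 1.569, 1.01]
force: [0.3, 0.0, -0.6]
gripper_width: 0.001
t 12.13 scanner tcp [-116.4    1.5] z 130.0 F scanner 0.32 -0.03 -0.55 | delta tool(m) [-0.      0.0005  0.0064] rot [-0.0004  0.0008 -0.0011]
```

View pics/w12.png

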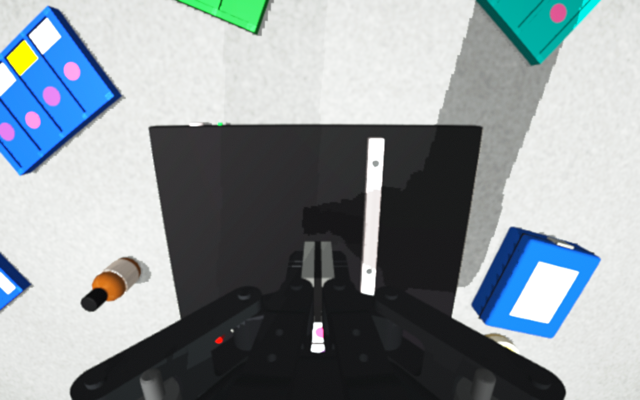

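View pics/t12z.png

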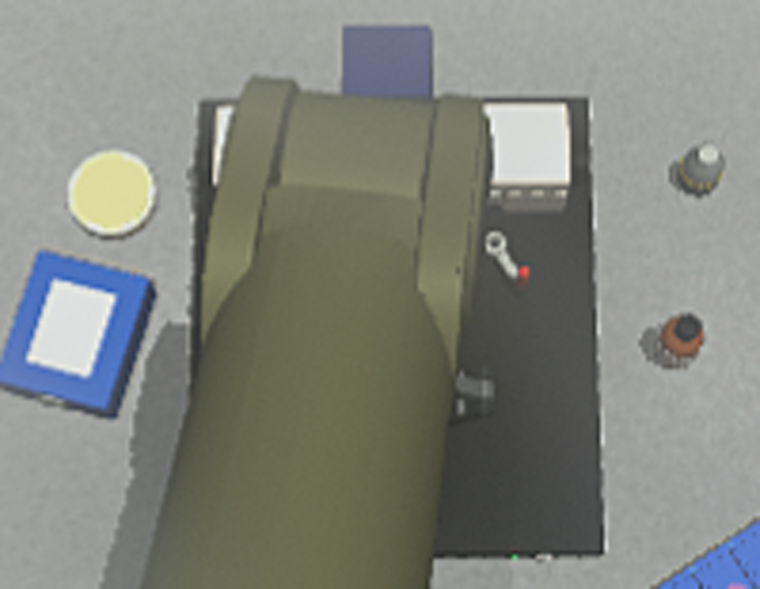

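```bash
python3 - <<'E'
from h import *
p=cv2.imread('pics/w11.png');i=dict(np.load('pics/w11.png.npz'))
for n,a,b,z in [('trailbotR',(238,271),(280,271),20),('trailbotL',(352,271),(392,271),20),('railface',(409,60),(397,250),20)]:
    L=wline(edge(p,a,b,w=5),i,z);print(n,w2s(L[0]),'ang',np.arctan(L[1][1]/L[1][0])-YAW,L[2:])
print('corner R',w2s(onz([[233,272]],i,20)),'rail inner top',w2s(onz([[413.5,50],[402,230]],i,29)))
b,g,r=[p[...,k].astype(int) for k in range(3)]
m=((r>120)&(g<70)&(b<70)).astype(np.uint8);n,_,st,c=cv2.connectedComponentsWithStats(m);print(st,c)
print('pin top w11',w2s(onz([[121,319]],i,56)),'tip base',w2s(onz([[158,277]],i,30)))
o1,d1=rays([[121,319]],i)
t=cv2.imread('pics/t12.png');j=env.camera_info('top')
b,g,r=[t[...,k].astype(int) for k in range(3)]
m=(r>120)&(g<100)&(b<100)&(np.arange(640)>330)&(np.arange(640)<360);ys,xs=np.nonzero(m);print(xs,ys)
print('pin top, top cam',w2s(onz([[xs.mean(),ys.mean()]],j,56)),w2s(onz([[xs.mean(),ys.mean()]],j,46)))
E
python3 - <<'E'
import cv2
p=cv2.imread('pics/w11.png')[230:345,90:440];cv2.imwrite('pics/w11z.png',cv2.resize(p,None,fx=2.28,fy=2.28,interpolation=cv2.INTER_CUBIC))
E
```

```text
trailbotR [[  2.53742383 -27.69560534]] ang -1.5659012 (np.float64(0.0044751417610451125), 19)
trailbotL [[ 2.57412707 32.27826116]] ang -1.5768363 (np.float64(0.0038430475507471333), 23)
railface [[-54.3670004   45.28270157]] ang 0.00022842735 (np.float64(0.17672330780624387), 23)
corner R [[  3.75556222 -45.12530436]] rail inner top [[-107.73678608   42.55559619]
 [ -25.37970287   43.96901523]]
[[     0      0    640    400 255696]
 [   113    284     34     42    304]] [[319.73174395 199.36712346]
 [124.57894737 311.26315789]]
pin top w11 [[  7.63768748 -88.22103912]] tip base [[  1.30054115 -82.45269585]]
[347 348 347 348 346 347 348 348] [165 165 166 166 167 167 167 168]
pin top, top cam [[  6.94997066 -88.20900191]] [[ 10.36301018 -88.89378432]]
```

View pics/w11z.png

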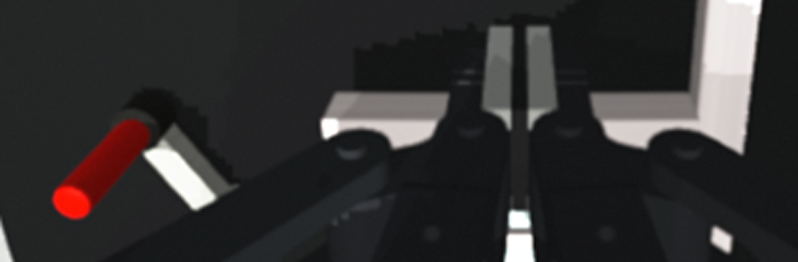

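```bash
sed -i 's/^O=.*/O=np.array([632.6,8.9]);YAW=.103/' h.py; python3 -c "
from h import *
s,R=state();print(s['q'].round(2))
d,rv,_=rel(s2w(-3,-58,130),YAW+np.pi);print(d,rv)
p=cv2.imread('pics/w11.png')[250:300,380:440];q=cv2.imread('pics/w5.png')[175:225,490:550]
cv2.imwrite('pics/gap.png',cv2.resize(np.hstack([p,q]),None,fx=6.5,fy=6.5,interpolation=cv2.INTER_NEAREST))"
```

```text
t 12.23 tcp [515.7  -1.3 129.6] F [-0.41  0.09  0.41] grip -0.0
[[ 1.800e-03 -1.031e-01  9.947e-01]
 [ 9.000e-04  9.947e-01  1.031e-01]
 [-1.000e+00  7.000e-04  1.900e-03]]
[-0.51  0.11  0.5   1.93 -0.06  1.11  1.68]
[-0.0002 -0.0599  0.1143] [-1.5705e+00  2.0000e-03  9.0000e-04]
```

View pics/gap.png

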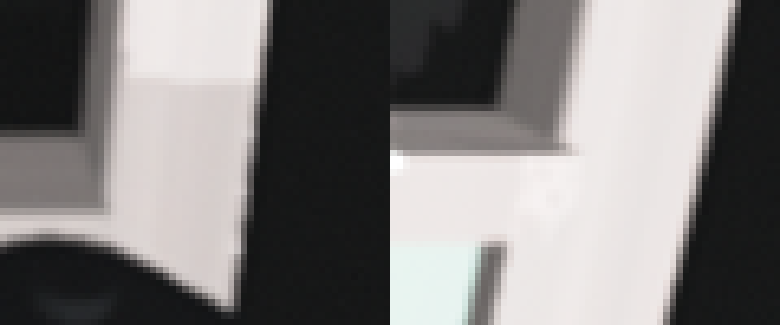

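```bash
python3 -m pendant '{"delta_pos":[[-0.005,-0.015,0],[-0.005,-0.015,0],[0,0,0]],"rotation":[[-0.11,0,0],[-0.11,0,0],[0,0,0]],"fingers":[0,0,0]}'; python3 -c "
from h import *
s,R=state();print(s['q'].round(2))"
```

```text
time: 12.48
tool_pos: [521.8, -34.2, 140.3]
eef_rot: [-0.834, 1.567, -0.512]
force: [-0.5, -0.7, -0.1]
gripper_width: -0.003
t 12.48 tcp [521.8 -34.2 140.3] F [-0.49 -0.66 -0.06] grip -0.003
[[ 0.0032 -0.3168  0.9485]
 [-0.0018  0.9485  0.3168]
 [-1.     -0.0027  0.0024]]
[-0.46  0.12  0.51  1.9  -0.06  1.14  1.96]
```

```bash
python3 -m pendant '{"delta_pos":[[0,0,0],[0,0,0],[0,0,0],[0,0,0],[0,0,0],[0,0,0],[0,0,0],[0,0,0]],"rotation":[[0.12,0,0],[0.12,0,0],[0.12,0,0],[0.12,0,0],[0.12,0,0],[0.12,0,0],[0.12,0,0],[0.12,0,0]],"fingers":[0,0,0,0,0,0,0,0]}';python3 -m pendant '{"delta_pos":[[0,0,0],[0,0,0],[0,0,0],[0,0,0],[0,0,0],[0,0,0],[0,0,0],[0,0,0]],"rotation":[[0.12,0,0],[0.12,0,0],[0.12,0,0],[0.12,0,0],[0.12,0,0],[0.12,0,0],[0.11,0,0],[0,0,0]],"fingers":[0,0,0,0,0,0,0,0]}'; python3 -c "
from h import *
s,R=state();print(s['q'].round(2))
d,rv,_=rel(s2w(-3,-60,140),YAW);print(d,rv,w2s(s['tool_pos']))"
```

```text
time: 13.15
tool_pos: [520.5, -30.1, 138.9]
eef_rot: [1.016, 1.571, 0.37]
force: [-0.3, -0.7, -0.2]
gripper_width: 0.001
time: 13.82
tool_pos: [520.4, -30.2, 138.9]
eef_rot: [0.409, 1.571, -1.063]
force: [0.4, 0.4, 0.1]
gripper_width: 0.001
t 13.82 tcp [520.4 -30.2 138.9] F [0.43 0.43 0.11] grip 0.001
[[ 1.000e-04  9.951e-01  9.870e-02]
 [-1.000e-04  9.870e-02 -9.951e-01]
 [-1.000e+00  0.000e+00  1.000e-04]]
[-0.58  0.12  0.63  1.91 -0.08  1.14  0.18]
[-0.0011  0.1128  0.0322] [-0.0042  0.0001 -0.    ] [[-115.61588398  -27.35218188]]
```

```bash
python3 -m pendant '{"delta_pos":[[0,0.03,0.01],[0,0.04,0.012],[0,0.043,0.011],[0,0,0],[0.03,0,0],[0.03,0,0],[0,0,0]],"rotation":[[-0.004,0,0],[0,0,0],[0,0,0],[0,0,0],[0,0,0],[0,0,0],[0,0,0]],"fingers":[0,0,0,0,0,0,0]}'; python3 -c "
from h import *
s,R=state()
d,rv,_=rel(s2w(-3,-61,25),YAW);print(d,rv,w2s(s['tool_pos']))
snap('scene','s13.png');snap('top','t13.png')
p=cv2.imread('pics/s13.png')[125:280,260:445];cv2.imwrite('pics/s13z.png',cv2.resize(p,None,fx=3.8,fy=3.8,interpolation=cv2.INTER_CUBIC))"
```

```text
time: 14.4
tool_pos: [628.9, -50.2, 72.6]
eef_rot: [-1.633, 1.56, -3.095]
force: [-2.1, -0.1, -1.3]
gripper_width: -0.001
t 14.40 tcp [628.9 -50.2  72.6] F [-2.15 -0.08 -1.29] grip -0.001
[[-1.100e-02  9.940e-01  1.089e-01]
 [-5.000e-04  1.089e-01 -9.940e-01]
 [-9.999e-01 -1.100e-02 -7.000e-04]]
[0.0475 0.0072 0.0026] [ 0.0062 -0.0007  0.011 ] [[ -9.71428789 -58.45828867]]
```

View pics/s13z.png

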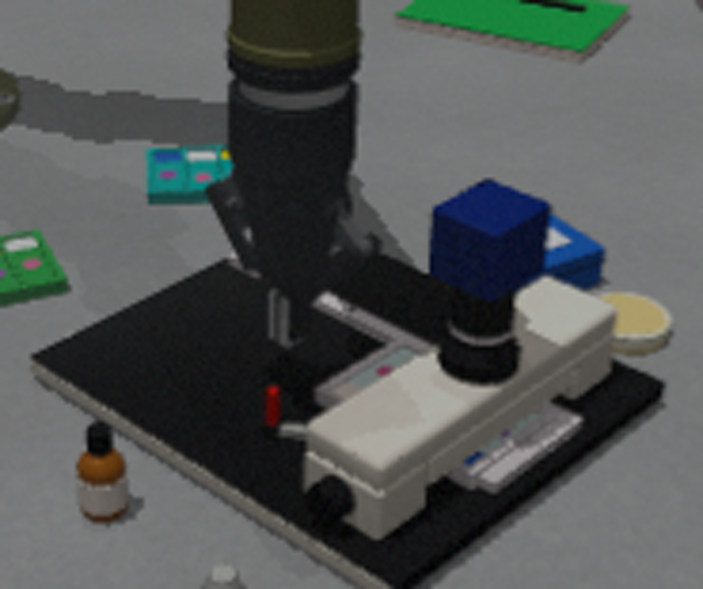

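```bash
python3 -m pendant '{"delta_pos":[[0,0,0],[0,0,0]],"rotation":[[0,0,0],[0,0,0]],"fingers":[0,0]}'; python3 -c "
from h import *
s,R=state()
d,rv,_=rel(s2w(-3,-61,25),YAW);print(d,rv,w2s(s['tool_pos']))"
```

```text
time: 14.67
tool_pos: [634.6, -51.4, 81.8]
eef_rot: [1.562, 1.567, 0.099]
force: [0.3, -0.1, 0.2]
gripper_width: -0.002
t 14.67 tcp [634.6 -51.4  81.8] F [ 0.32 -0.07  0.21] grip -0.002
[[ 3.900e-03  9.941e-01  1.081e-01]
 [ 4.000e-04  1.081e-01 -9.941e-01]
 [-1.000e+00  3.900e-03  0.000e+00]]
[0.0568 0.0009 0.0008] [ 0.0053  0.     -0.0039] [[ -4.17201165 -60.15571588]]
```

```bash
python3 -m pendant '{"delta_pos":[[0.015,0.001,0.001],[0.015,0,0],[0.012,0,0],[0.009,0,0],[0.005,0,0],[0,0,0],[0,0,0]],"rotation":[[0.005,0,-0.004],[0,0,0],[0,0,0],[0,0,0],[0,0,0],[0,0,0],[0,0,0]],"fingers":[0,0,0,0,0,0,0]}'; python3 -c "
from h import *
s,R=state()
d,rv,_=rel(s2w(-3,-53.75,25),YAW);print(d,rv,w2s(s['tool_pos']))"
```

```text
time: 15.25
tool_pos: [634.2, -52.4, 23.5]
eef_rot: [-1.544, 1.567, -3.012]
force: [0.1, 0.0, 0.2]
gripper_width: -0.004
t 15.25 tcp [634.2 -52.4  23.5] F [0.11 0.   0.23] grip -0.004
[[-3.900e-03  9.947e-01  1.028e-01]
 [-5.000e-04  1.028e-01 -9.947e-01]
 [-1.000e+00 -4.000e-03  1.000e-04]]
[-0.0015  0.0017 -0.0074] [-0.      0.0001  0.004 ] [[ -4.72890893 -61.11612513]]
```

Next I press the carrier's side towards the rail (tool -z), gently.

```bash
python3 -m pendant '{"delta_pos":[[-0.001,0.002,-0.002],[0,0,-0.002],[0,0,-0.002],[0,0,-0.001],[0,0,0]],"rotation":[[0,0,0.004],[0,0,0],[0,0,0],[0,0,0],[0,0,0]],"fingers":[0,0,0,0,0]}'; python3 -c "
from h import *
go(-3,-53.75,25)"; python3 -m pendant '{"delta_pos":[[0,0,-0.001],[0,0,-0.001],[0,0,0]],"rotation":[[0,0,0],[0,0,0],[0,0,0]],"fingers":[0,0,0]}'; python3 -c "
from h import *
go(-3,-53.75,25)"
```

```text
time: 15.67
tool_pos: [635.7, -44.9, 24.8]
eef_rot: [1.467, 1.57, -0.001]
force: [0.7, 0.3, -0.2]
gripper_width: 0.002
t 15.67 scanner tcp [ -2.5 -53.8] z 24.8 F scanner 0.77 0.23 -0.21 | delta tool(m) [-0.0002 -0.0005 -0.0001] rot [-1.5703e+00  7.0000e-04 -6.0000e-04]
time: 15.92
tool_pos: [635.5, -44.6, 24.7]
eef_rot: [0.464, 1.569, -1.004]
force: [1.1, -3.2, 0.7]
gripper_width: 0.001
t 15.92 scanner tcp [ -2.6 -53.5] z 24.7 F scanner 0.73 -3.31 0.75 | delta tool(m) [-0.0003 -0.0004  0.0002] rot [-1.5717e+00  2.2000e-03  7.0000e-04]
```

```bash
python3 -m pendant '{"delta_pos":[[0,0,-0.001],[0,0,-0.001],[0,0,-0.001],[0,0,0]],"rotation":[[0,0,0],[0,0,0],[0,0,0],[0,0,0]],"fingers":[0,0,0,0]}'; python3 -c "
from h import *
go(-3,-53.75,25)"
```

```text
time: 16.25
tool_pos: [635.3, -44.4, 24.9]
eef_rot: [0.234, 1.566, -1.237]
force: [1.5, -7.7, -0.1]
gripper_width: 0.001
t 16.25 scanner tcp [ -2.8 -53.2] z 24.9 F scanner 0.69 -7.82 -0.11 | delta tool(m) [-0.0001 -0.0002  0.0005] rot [-1.5733  0.0049  0.003 ]
```

```bash
python3 -m pendant '{"delta_pos":[[0,0,0.006],[0,0,0.004],[-0.02,0,0],[-0.025,0,0],[-0.02,0,0],[0,0.002,0.025],[0,0.002,0.025],[0,0.002,0.01]],"rotation":[[0,0,0],[0,0,0],[0,0,0],[0,0,0],[0,0,0],[0,0,0],[0,0,0],[0,0,0]],"fingers":[0,0,0,0,0,0,0,0]}';python3 -m pendant '{"delta_pos":[[0,0,0],[0,0,0]],"rotation":[[0,0,0],[0,0,0]],"fingers":[0,0]}'; python3 -c "
from h import *
s,R=state()
d,rv,_=rel(s2w(4,-117,42),YAW);print(d,rv,w2s(s['tool_pos']))
snap('scene','s14.png');p,_,_=snap('top','t14.png')
p=p[95:250,210:410];cv2.imwrite('pics/t14z.png',cv2.resize(p,None,fx=3.8,fy=3.8,interpolation=cv2.INTER_CUBIC))
p=cv2.imread('pics/s14.png')[125:280,260:445];cv2.imwrite('pics/s14z.png',cv2.resize(p,None,fx=3.8,fy=3.8,interpolation=cv2.INTER_CUBIC))"
```

```text
time: 16.92
tool_pos: [647.9, -112.1, 90.0]
eef_rot: [0.474, 1.57, -0.997]
force: [-0.2, -1.6, -0.3]
gripper_width: 0.0
time: 17.08
tool_pos: [647.6, -108.4, 88.7]
eef_rot: [-2.512, 1.569, 2.302]
force: [-0.9, -0.2, -0.7]
gripper_width: -0.004
t 17.08 tcp [ 647.6 -108.4   88.7] F [-0.9  -0.24 -0.69] grip -0.004
[[-0.0014  0.9948  0.102 ]
 [ 0.0015  0.102  -0.9948]
 [-1.     -0.0012 -0.0016]]
[ 0.0467  0.0012 -0.0011] [-0.0009 -0.0016  0.0012] [[   2.84902201 -118.20796434]]
```

View pics/s14z.png

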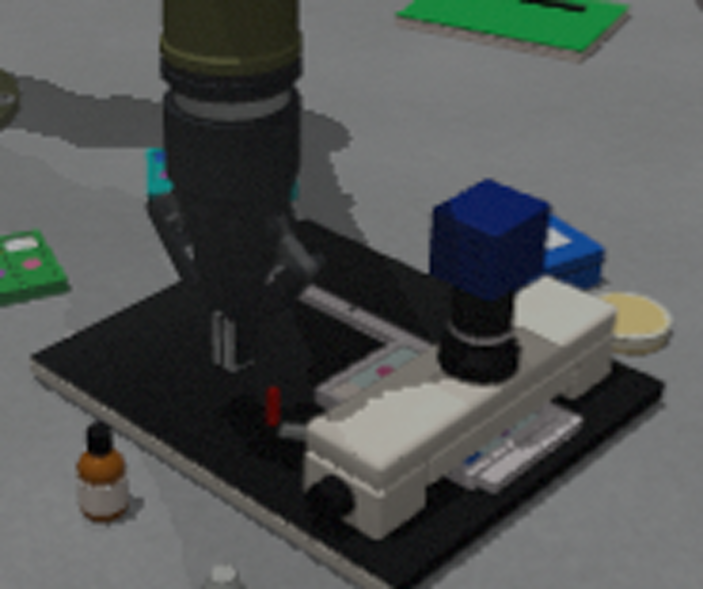

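View pics/t14z.png

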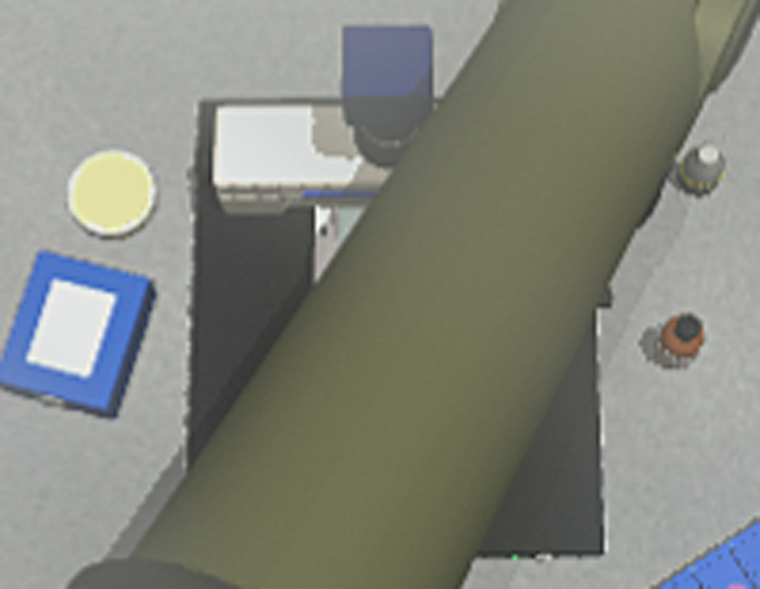

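```bash
python3 -m pendant '{"delta_pos":[[0.012,0.001,0],[0.013,0,0],[0.012,0,0],[0.009,0,0],[0,0,0],[0,0,-0.004],[0,0,-0.003],[0,0,0]],"rotation":[[-0.001,-0.001,0.001],[0,0,0],[0,0,0],[0,0,0],[0,0,0],[0,0,0],[0,0,0],[0,0,0]],"fingers":[0,0,0,0,0,0,0,0]}'; python3 -c "
from h import *
go(4,-64,42)
snap('scene','s15.png')
p=cv2.imread('pics/s15.png')[185:290,270:395];cv2.imwrite('pics/s15z.png',cv2.resize(p,None,fx=5.5,fy=5.5,interpolation=cv2.INTER_CUBIC))"
```

```text
time: 17.85
tool_pos: [648.9, -100.9, 44.0]
eef_rot: [1.417, 1.569, -0.049]
force: [0.5, 0.6, 0.5]
gripper_width: 0.003
t 17.85 scanner tcp [   5.  -110.9] z 44.0 F scanner 0.52 0.6 0.48 | delta tool(m) [ 0.002  -0.0009 -0.0469] rot [-1.5687e+00  2.0000e-03 -1.4000e-03]
```

View pics/s15z.png

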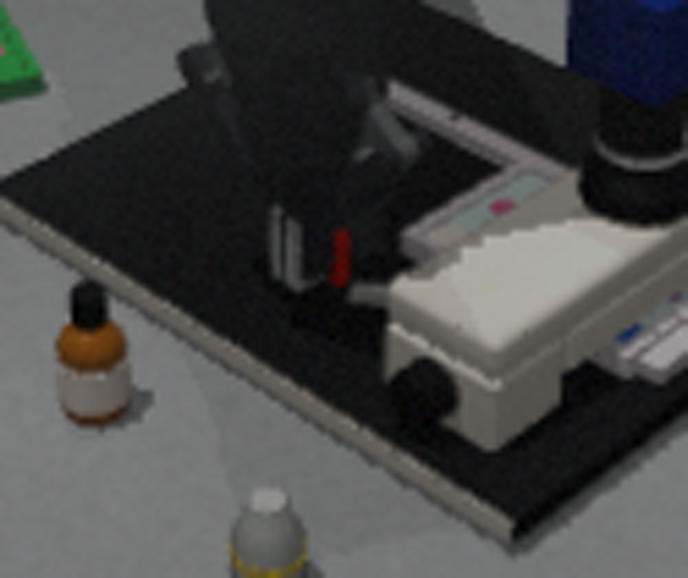

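The finger stands just right of the red pin at (342,255) in the crop. The carrier was flush before this, so I can swing the clamp in.

```bash
python3 -m pendant '{"delta_pos":[[0.001,0,-0.004],[0,0,-0.004],[0,0,-0.004],[0,0,-0.004],[0,0,-0.004],[0,0,-0.004],[0,0,-0.004],[0,0,0]],"rotation":[[0,0,0],[0,0,0],[0,0,0],[0,0,0],[0,0,0],[0,0,0],[0,0,0],[0,0,0]],"fingers":[0,0,0,0,0,0,0,0]}'; python3 -c "
from h import *
go(4,-64,42)"; python3 -m pendant '{"delta_pos":[[0,0,-0.004],[0,0,-0.003],[0,0,-0.002],[0,0,0]],"rotation":[[0,0,0],[0,0,0],[0,0,0],[0,0,0]],"fingers":[0,0,0,0]}'; python3 -c "
from h import *
go(4,-64,42)
snap('scene','s16.png')
p=cv2.imread('pics/s16.png')[185:290,270:395];cv2.imwrite('pics/s16z.png',cv2.resize(p,None,fx=5.5,fy=5.5,interpolation=cv2.INTER_CUBIC))"
```

```text
time: 18.57
tool_pos: [645.6, -72.3, 42.3]
eef_rot: [1.802, 1.569, 0.337]
force: [-0.7, -1.0, -0.2]
gripper_width: 0.003
t 18.57 scanner tcp [  4.6 -82.1] z 42.3 F scanner -0.8 -0.92 -0.22 | delta tool(m) [ 0.0003 -0.0006 -0.0181] rot [-1.5682e+00  8.0000e-04 -1.3000e-03]
time: 18.9
tool_pos: [645.2, -64.2, 42.6]
eef_rot: [1.377, 1.568, -0.088]
force: [-0.0, -0.5, 0.2]
gripper_width: 0.0
t 18.90 scanner tcp [  5. -74.] z 42.6 F scanner -0.1 -0.5 0.22 | delta tool(m) [ 0.0006 -0.001  -0.01  ] rot [-1.5688e+00  2.2000e-03 -1.5000e-03]
```

View pics/s16z.png

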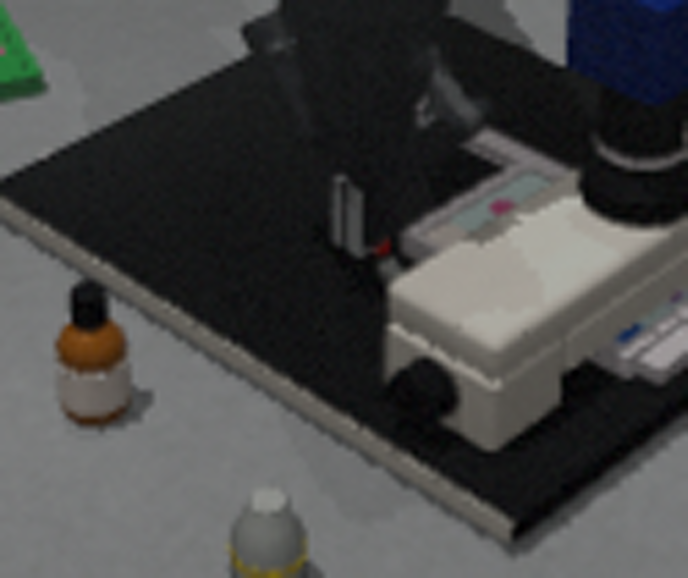

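```bash
python3 -m pendant '{"delta_pos":[[0,0,-0.002],[0,0,-0.002],[0,0,-0.002],[0,0,0]],"rotation":[[0,0,0],[0,0,0],[0,0,0],[0,0,0]],"fingers":[0,0,0,0]}'; python3 -c "
from h import *
go(4,-64,42)"; python3 -m pendant '{"delta_pos":[[0,0,-0.001],[0,0,-0.001],[0,0,0]],"rotation":[[0,0,0],[0,0,0],[0,0,0]],"fingers":[0,0,0]}'; python3 -c "
from h import *
go(4,-64,42)"
```

```text
time: 19.28
tool_pos: [644.4, -59.2, 42.6]
eef_rot: [1.045, 1.568, -0.421]
force: [1.5, -1.7, 0.2]
gripper_width: -0.001
t 19.28 scanner tcp [  4.7 -68.9] z 42.6 F scanner 1.27 -1.88 0.22 | delta tool(m) [ 0.0006 -0.0007 -0.0049] rot [-1.5696e+00  2.7000e-03 -7.0000e-04]
time: 19.53
tool_pos: [644.1, -57.5, 42.7]
eef_rot: [0.999, 1.568, -0.468]
force: [1.6, -2.7, 0.5]
gripper_width: 0.005
t 19.53 scanner tcp [  4.7 -67.2] z 42.7 F scanner 1.31 -2.89 0.52 | delta tool(m) [ 0.0007 -0.0007 -0.0032] rot [-1.5698e+00  2.7000e-03 -6.0000e-04]
```

```bash
python3 -m pendant '{"delta_pos":[[0,0,-0.001],[0,0,-0.001],[0,0,0]],"rotation":[[0,0,0],[0,0,0],[0,0,0]],"fingers":[0,0,0]}'; python3 -c "
from h import *
go(4,-64,42)"; python3 -m pendant '{"delta_pos":[[0,0,-0.001],[0,0,-0.001],[0,0,0]],"rotation":[[0,0,0],[0,0,0],[0,0,0]],"fingers":[0,0,0]}'; python3 -c "
from h import *
go(4,-64,42)"
```

```text
time: 19.78
tool_pos: [643.9, -55.4, 42.7]
eef_rot: [1.004, 1.568, -0.462]
force: [1.7, -2.3, 1.5]
gripper_width: 0.002
t 19.78 scanner tcp [  4.6 -65.2] z 42.7 F scanner 1.41 -2.49 1.54 | delta tool(m) [ 0.0007 -0.0006 -0.0012] rot [-1.5698e+00  2.6000e-03 -6.0000e-04]
time: 20.03
tool_pos: [643.7, -53.8, 42.7]
eef_rot: [0.855, 1.568, -0.611]
force: [3.4, -4.0, 1.9]
gripper_width: -0.002
t 20.03 scanner tcp [  4.6 -63.5] z 42.7 F scanner 2.95 -4.35 1.94 | delta tool(m) [ 0.0007 -0.0006  0.0005] rot [-1.5699e+00  3.1000e-03 -2.0000e-04]
```

```bash
python3 -m pendant '{"delta_pos":[[0,0,-0.001],[0,0,-0.001],[0,0,0]],"rotation":[[0,0,0],[0,0,0],[0,0,0]],"fingers":[0,0,0]}'; python3 -c "
from h import *
go(4,-64,42)
snap('scene','s17.png')
p=cv2.imread('pics/s17.png')[185:290,270:395];cv2.imwrite('pics/s17z.png',cv2.resize(p,None,fx=5.5,fy=5.5,interpolation=cv2.INTER_CUBIC))"
```

```text
time: 20.28
tool_pos: [643.7, -53.6, 42.8]
eef_rot: [0.583, 1.566, -0.885]
force: [5.5, -6.3, 0.2]
gripper_width: -0.002
t 20.28 scanner tcp [  4.6 -63.3] z 42.8 F scanner 4.8 -6.78 0.15 | delta tool(m) [ 0.0008 -0.0006  0.0007] rot [-1.571e+00  5.300e-03  1.100e-03]
```

View pics/s17z.png

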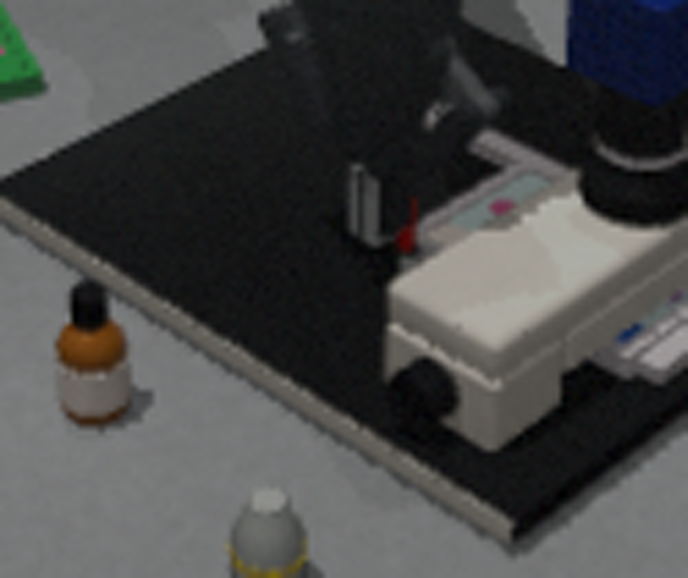

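The force built to 6.8 N with the pin stalled at the predicted place (TCP y -63.3 against -64), so the tip is on the carrier. I'll retreat and check.

```bash
python3 -m pendant '{"delta_pos":[[0,0,0.004],[0,0,0.008],[0,0,0.015],[0,0,0.015],[-0.02,0,0],[-0.03,0,0],[-0.03,0,0],[-0.03,0,0]],"rotation":[[0,0,0],[0,0,0],[0,0,0],[0,0,0],[0,0,0],[0,0,0],[0,0,0],[0,0,0]],"fingers":[0,0,0,0,0,0,0,0]}';python3 -m pendant '{"delta_pos":[[-0.03,-0.02,0.03],[-0.03,-0.02,0.035],[0,-0.03,0.035],[0,-0.03,0.035],[0,-0.03,0.035],[0,-0.02,0.035],[0,0,0.02],[0,0,0]],"rotation":[[0,0,0],[0,0,0],[0,0,0],[0,0,0],[0,0,0],[0,0,0],[0,0,0],[0,0,0]],"fingers":[0,0,0,0,0,0,0,0]}'; python3 -c "
from h import *
state()
p,_,_=snap('scene','s18.png');cv2.imwrite('pics/s18z.png',cv2.resize(p[175:280,270:440],None,fx=4.6,fy=4.6,interpolation=cv2.INTER_CUBIC))
p,_,_=snap('top','t18.png');cv2.imwrite('pics/t18z.png',cv2.resize(p[95:250,210:410],None,fx=3.8,fy=3.8,interpolation=cv2.INTER_CUBIC))"
```

```text
time: 21.0
tool_pos: [646.3, -95.0, 153.1]
eef_rot: [-0.843, 1.57, -2.312]
force: [0.7, -0.2, -0.1]
gripper_width: -0.0
time: 21.67
tool_pos: [529.5, -319.6, 204.6]
eef_rot: [0.087, 1.567, -1.391]
force: [-0.3, 0.7, -0.3]
gripper_width: 0.001
t 21.67 tcp [ 529.5 -319.6  204.6] F [-0.29  0.69 -0.29] grip 0.001
[[ 8.000e-04  9.957e-01  9.300e-02]
 [-4.200e-03  9.300e-02 -9.957e-01]
 [-1.000e+00  4.000e-04  4.200e-03]]
```

View pics/s18z.png

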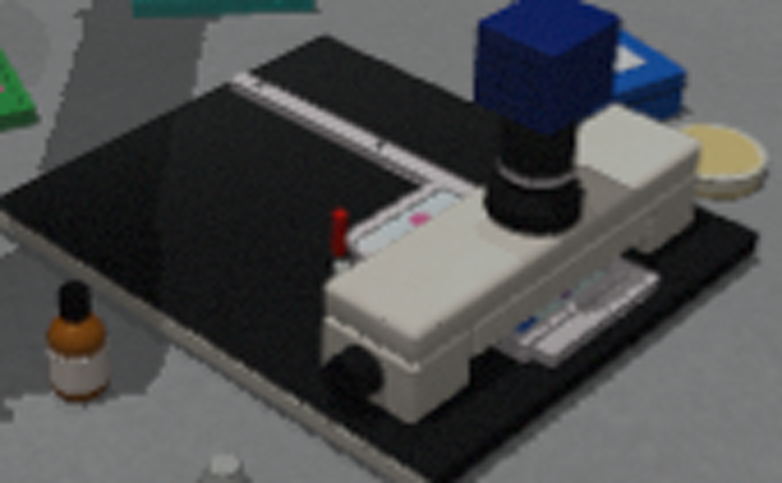

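View pics/t18z.png

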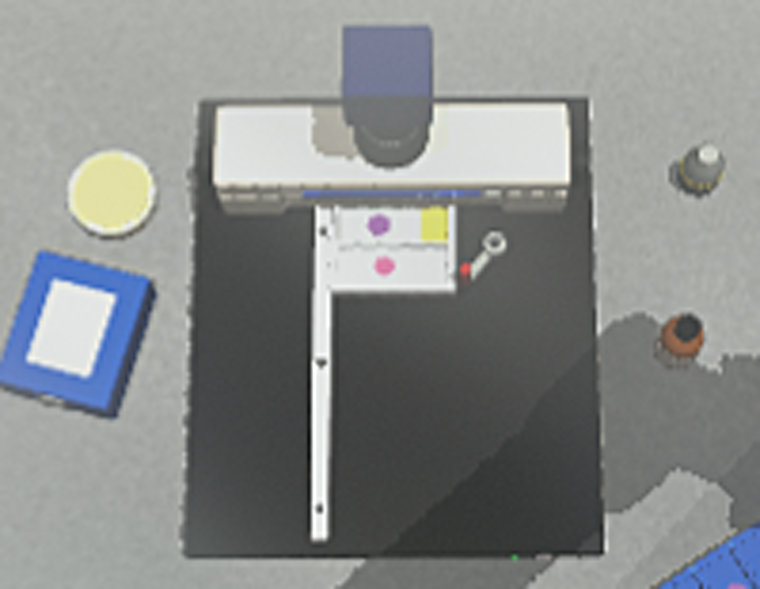

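```bash
python3 - <<'E'
from h import *
p=cv2.imread('pics/t18.png');i=dict(np.load('pics/t18.png.npz'))
# px = crop/3.8+(210,95)
c=lambda x,y:(x/3.8+210,y/3.8+95)
for n,a,b,z in [('trail',c(345,291),c(445,290),32),('right',c(457,215),c(457,282),32),('railL',c(313,300),c(311,530),29),('railR',c(329,310),c(328,530),29)]:
    L=wline(edge(p,a,b,w=2.5),i,z);print(n,w2s(L[0]).round(2),'ang',round(float(np.arctan(L[1][1]/L[1][0])-YAW),4),L[2].round(2),L[3])
b,g,r=[p[...,k].astype(int) for k in range(3)]
m=(r>130)&(g<110)&(b<110)&(r-g>60);m[:,:325]=0;m[:,345:]=0;m[:150]=0;m[175:]=0;ys,xs=np.nonzero(m);print(xs,ys,w2s(onz([[xs.mean(),ys.mean()]],i,52)))
d=np.load('pics/s18.png.npz')
q=cv2.imread('pics/s18.png');b,g,r=[q[...,k].astype(int) for k in range(3)]
m=(r>90)&(g<50)&(b<50);m[:,:330]=0;m[:,360:]=0;m[:215]=0;m[240:]=0;ys,xs=np.nonzero(m);print(xs.mean(),ys.min(),ys.max(),w2s(onz([[xs.mean(),ys.min()+1]],dict(d),56)))
E
```

```text
trail [[-0.52 -8.72]] ang -1.5805 0.24 25
right [[ 26.93 -44.14]] ang -0.011 0.0 25
railL [[-100.33   54.22]] ang 0.0132 0.23 25
railR [[-70.64  41.78]] ang 0.0115 0.2 19
[332 331 332 333 331 332 333] [164 165 165 165 166 166 166] [[  8.89749235 -49.31647194]]
343.5 221 222 [[  9.85028706 -52.0004582 ]]
```

```bash
python3 -c "
from h import *
s,R=state(False);d,rv,_=rel(s2w(-10,-95,140),YAW);print(d,rv,w2s(s['tool_pos']))"
```

```text
[ 0.0638  0.1222 -0.2154] [-0.0024  0.0003 -0.0004] [[-132.76313485 -310.0893418 ]]
```

```bash
python3 -m pendant '{"delta_pos":[[0,0.018,-0.03],[0,0.018,-0.03],[0,0.018,-0.03],[0,0.018,-0.03],[0,0.018,-0.03],[0.02,0.018,-0.03],[0.02,0.014,-0.035],[0.02,0,0]],"rotation":[[0,0,0],[0,0,0],[0,0,0],[0,0,0],[0,0,0],[0,0,0],[0,0,0],[0,0,0]],"fingers":[0,0,0,0,0,0,0,0]}';python3 -m pendant '{"delta_pos":[[0,0,0],[0,0,0],[0,0,0],[0,0,0]],"rotation":[[0,0,0],[0,0,0],[0,0,0],[0,0,0]],"fingers":[0,0,0,0]}'; python3 -c "
from h import *
go(-10,-95,140);snap('wrist','w19.png')"
```

```text
time: 22.43
tool_pos: [635.4, -72.1, 142.8]
eef_rot: [2.777, 1.564, 1.325]
force: [1.0, 3.2, -1.1]
gripper_width: -0.001
time: 22.77
tool_pos: [633.0, -87.6, 146.1]
eef_rot: [1.112, 1.567, -0.357]
force: [0.1, 0.5, -0.1]
gripper_width: 0.001
t 22.77 scanner tcp [ -9.5 -96. ] z 146.1 F scanner 0.18 0.49 -0.11 | delta tool(m) [ 0.0061 -0.0005 -0.001 ] rot [-1.5717e+00  4.0000e-03 -1.4000e-03]
```

View pics/w19.png

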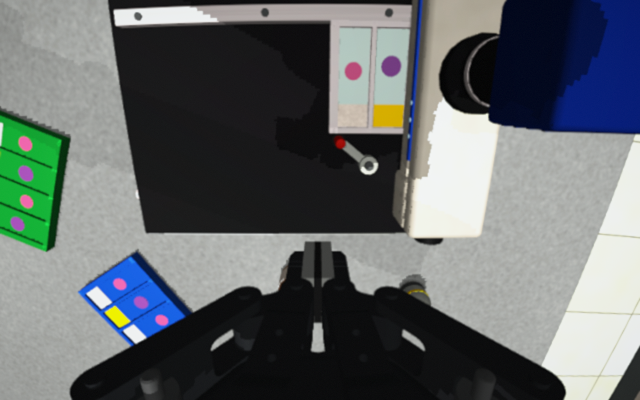

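Clear view: the carrier's trailing edge is at x≈331 px, its right side at y≈131 px, the rail face at y≈22 px and the red pin at (340,143), touching the side.

```bash
python3 - <<'E'
from h import *
p=cv2.imread('pics/w19.png');i=dict(np.load('pics/w19.png.npz'))
for n,a,b,z in [('trail',(331,30),(331,125),32),('trail z20 outer',(329,30),(329,125),20),('right',(335,131),(402,132),32),('railface top',(150,27),(320,21),29),('stageR',(160,232),(300,233),20),('stageNear',(112,30),(144,215),20)]:
    L=wline(edge(p,a,b,w=4),i,z);print(n,w2s(L[0]).round(2),'ang',round(float(np.arctan(L[1][1]/L[1][0])-YAW),4),L[2].round(2),L[3])
b,g,r=[p[...,k].astype(int) for k in range(3)]
m=((r>130)&(g<70)&(b<70));m[:130]=0;m[:,:325]=0;m[:,360:]=0;ys,xs=np.nonzero(m);print(xs.mean(),ys.mean(),w2s(onz([[xs.mean(),ys.mean()]],i,56)),'pivot',w2s(onz([[369,166]],i,32)))
cv2.imwrite('pics/w19z.png',cv2.resize(p[0:180,310:430],None,fx=3.3,fy=3.3,interpolation=cv2.INTER_CUBIC))
E
```

```text
trail [[ -0.74 -10.09]] ang -1.5761 0.21 25
trail z20 outer [[-0.27 -9.7 ]] ang -1.5761 0.22 25
right [[ 34.66 -43.29]] ang 0.0019 0.08 23
railface top [[-76.52  43.03]] ang 0.0001 0.16 21
stageR [[ -95.4  -138.69]] ang 0.0021 0.08 25
stageNear [[-179.84  -22.67]] ang -1.5702 0.24 18
340.4406779661017 143.1864406779661 [[  7.32749848 -48.42510544]] pivot [[ 34.29935679 -71.06431001]]
```

View pics/w19z.png

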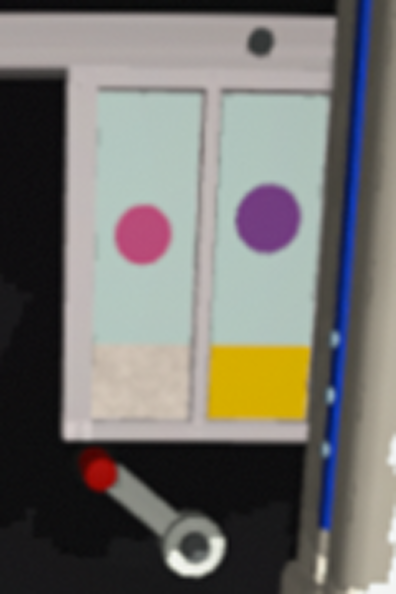

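The tip is on the side: the pin is at (7.3,-48.4), where bearing should put it at (8,-48.8). The side is parallel to the rail within 0.002 rad. The trailing edge reads x ≈ -0.3 to -0.7 mm, which is within error but does not prove contact with the stop. I'll check that by touch with a gentle nudge at the earlier contact pose; the clamp geometry only tightens under this push.

```bash
python3 -m pendant '{"delta_pos":[[0,-0.015,-0.02],[0,-0.015,-0.025],[0,-0.015,-0.025],[0,-0.005,-0.025],[0,0,0],[0,0,0],[0,0,0],[0,0,0]],"rotation":[[0,0,0],[0,0,0],[0,0,0],[0,0,0],[-0.12,0,0],[-0.12,0,0],[-0.12,0,0],[-0.12,0,0]],"fingers":[0,0,0,0,0,0,0,0]}';python3 -m pendant '{"delta_pos":[[0,0,0],[0,0,0],[0,0,0],[0,0,0],[0,0,0],[0,0,0],[0,0,0],[0,0,0]],"rotation":[[-0.12,0,0],[-0.12,0,0],[-0.12,0,0],[-0.12,0,0],[-0.12,0,0],[-0.12,0,0],[-0.12,0,0],[-0.12,0,0]],"fingers":[0,0,0,0,0,0,0,0]}';python3 -m pendant '{"delta_pos":[[0,0,0],[0,0,0],[0,0,0]],"rotation":[[-0.13,0,0],[0,0,0],[0,0,0]],"fingers":[0,0,0]}'; python3 -c "
from h import *
go(-40,1.5,24.5)"
```

```text
time: 23.48
tool_pos: [573.4, 2.5, 145.7]
eef_rot: [0.921, 1.567, -0.061]
force: [1.2, -0.7, -0.5]
gripper_width: -0.001
time: 24.15
tool_pos: [573.4, 2.1, 145.6]
eef_rot: [-0.104, 1.568, -0.127]
force: [0.7, -0.4, -0.3]
gripper_width: -0.003
time: 24.4
tool_pos: [573.3, 2.4, 145.2]
eef_rot: [-0.266, 1.568, -0.173]
force: [-1.0, -0.0, 0.3]
gripper_width: 0.006
t 24.40 scanner tcp [-59.7  -0.4] z 145.2 F scanner -1.01 0.06 0.29 | delta tool(m) [0.1208 0.0022 0.0194] rot [-0.0099  0.0027  0.0007]
```

```bash
python3 -m pendant '{"delta_pos":[[0.02,0.002,0.01],[0.03,0,0.009],[0.03,0,0],[0.02,0,0],[0.012,0,0],[0.008,0,0],[0,0,0],[0,0,0]],"rotation":[[-0.010,0.003,0],[0,0,0],[0,0,0],[0,0,0],[0,0,0],[0,0,0],[0,0,0],[0,0,0]],"fingers":[0,0,0,0,0,0,0,0]}'; python3 -c "
from h import *
go(-10,1.5,24.5)"
```

```text
time: 25.07
tool_pos: [592.1, 6.9, 25.1]
eef_rot: [-2.131, 1.57, -2.024]
force: [0.0, 0.2, -0.2]
gripper_width: 0.003
t 25.07 scanner tcp [-40.5   2.2] z 25.1 F scanner 0.05 0.2 -0.18 | delta tool(m) [ 0.0006 -0.0008  0.0305] rot [ 0.0041 -0.0007  0.0011]
```

```bash
python3 -m pendant '{"delta_pos":[[0,0,0.008],[0,0,0.008],[0,0,0.007],[0,0,0.004],[0,0,0]],"rotation":[[0.004,0,0],[0,0,0],[0,0,0],[0,0,0],[0,0,0]],"fingers":[0,0,0,0,0]}'; python3 -c "
from h import *
go(-10,1.5,24.5)";python3 -m pendant '{"delta_pos":[[0,0,0.001],[0,0,0.001],[0,0,0.001],[0,0,0]],"rotation":[[0,0,0],[0,0,0],[0,0,0],[0,0,0]],"fingers":[0,0,0,0]}'; python3 -c "
from h import *
go(-10,1.5,24.5)"
```

```text
time: 25.48
tool_pos: [619.9, 10.2, 24.7]
eef_rot: [-1.711, 1.57, -1.606]
force: [-1.2, -0.8, 0.1]
gripper_width: -0.002
t 25.48 scanner tcp [-12.5   2.6] z 24.7 F scanner -1.24 -0.7 0.1 | delta tool(m) [ 0.0002 -0.0011  0.0025] rot [ 0.0016 -0.0002  0.0013]
time: 25.82
tool_pos: [621.2, 10.2, 24.2]
eef_rot: [-2.681, 1.569, -2.577]
force: [-0.1, -0.4, 0.1]
gripper_width: -0.001
t 25.82 scanner tcp [-11.2   2.5] z 24.2 F scanner -0.11 -0.37 0.05 | delta tool(m) [-0.0003 -0.001   0.0012] rot [ 0.0012 -0.002   0.001 ]
```

```bash
python3 -m pendant '{"delta_pos":[[0,0,0.001],[0,0,0.001],[0,0,0]],"rotation":[[0,0,0],[0,0,0],[0,0,0]],"fingers":[0,0,0]}'; python3 -c "
from h import *
go(-10,1.5,24.5)";python3 -m pendant '{"delta_pos":[[0,0,0.001],[0,0,0.001],[0,0,0]],"rotation":[[0,0,0],[0,0,0],[0,0,0]],"fingers":[0,0,0]}'; python3 -c "
from h import *
go(-10,1.5,24.5)"
```

```text
time: 26.07
tool_pos: [622.2, 10.4, 24.0]
eef_rot: [-2.982, 1.566, -2.878]
force: [-3.6, -0.8, 1.9]
gripper_width: 0.005
t 26.07 scanner tcp [-10.2   2.5] z 24.0 F scanner -3.62 -0.47 1.91 | delta tool(m) [-0.0005 -0.001   0.0002] rot [ 0.0011 -0.0043  0.0007]
time: 26.32
tool_pos: [622.3, 10.3, 23.9]
eef_rot: [-3.118, 1.562, -3.014]
force: [-9.4, -1.4, 6.9]
gripper_width: -0.004
t 26.32 scanner tcp [-10.1   2.5] z 23.9 F scanner -9.47 -0.38 6.92 | delta tool(m) [-0.0006 -0.001   0.0001] rot [ 0.001  -0.0085  0.0002]
```

The finger stalls at the same position as before (world x 622.3 against 622.4), so the carrier is home against the stop. I'll retreat and take a last look.

```bash
python3 -m pendant '{"delta_pos":[[0,0,-0.006],[0,0,-0.015],[0,0,-0.035],[0,0,-0.035],[-0.035,0,-0.01],[-0.035,0,0],[-0.035,0,0],[0,0.03,0]],"rotation":[[0,0,0],[0,0,0],[0,0,0],[0,0,0],[0,0,0],[0,0,0],[0,0,0],[0,0,0]],"fingers":[0,0,0,0,0,0,0,0]}';python3 -m pendant '{"delta_pos":[[-0.02,0.035,0],[-0.02,0.035,0],[-0.02,0.035,0],[0,0.035,0],[0,0.035,0],[0,0.035,0],[0,0.02,0],[0,0,0]],"rotation":[[0,0,0],[0,0,0],[0,0,0],[0,0,0],[0,0,0],[0,0,0],[0,0,0],[0,0,0]],"fingers":[0,0,0,0,0,0,0,0]}'; python3 - <<'E'
from h import *
state()
p,_,_=snap('scene','s20.png');cv2.imwrite('pics/s20z.png',cv2.resize(p[175:280,270:440],None,fx=4.6,fy=4.6,interpolation=cv2.INTER_CUBIC))
p,_,i=snap('top','t20.png')
b,g,r=[p[...,k].astype(int) for k in range(3)]
m=(r>130)&(g<110)&(b<110)&(r-g>60);m[:,:325]=0;m[:,345:]=0;m[:150]=0;m[175:]=0;ys,xs=np.nonzero(m);print(xs.mean(),ys.mean(),w2s(onz([[xs.mean(),ys.mean()]],i,52)))
a=cv2.imread('pics/top0.png')
for n,(x,y) in dict(bottle=(389,184),obj=(394,140),box=(231,183),dish=(239,146)).items():
    A=a[y-14:y+14,x-14:x+14];B=p[y-22:y+22,x-22:x+22];_,v,_,l=cv2.minMaxLoc(cv2.matchTemplate(B,A,cv2.TM_CCOEFF_NORMED));print(n,round(v,3),'shift',l[0]-8,l[1]-8)
cv2.imwrite('pics/t20z.png',cv2.resize(p[95:250,210:410],None,fx=3.8,fy=3.8,interpolation=cv2.INTER_CUBIC))
E
```

```text
time: 26.98
tool_pos: [527.5, 24.1, 137.1]
eef_rot: [-0.195, 1.557, -0.1]
force: [2.7, -0.0, 0.3]
gripper_width: -0.001
time: 27.65
tool_pos: [496.3, 265.8, 189.0]
eef_rot: [1.889, 1.568, 2.002]
force: [-0.3, 0.7, -0.1]
gripper_width: -0.0
t 27.65 tcp [496.3 265.8 189. ] F [-0.34  0.66 -0.11] grip -0.0
[[-1.100e-03 -1.126e-01  9.936e-01]
 [ 2.400e-03  9.936e-01  1.126e-01]
 [-1.000e+00  2.600e-03 -8.000e-04]]
332.0 165.28571428571428 [[  8.89749235 -49.31647194]]
bottle 0.999 shift 0 0
obj 0.999 shift 0 0
box 0.999 shift 0 0
dish 0.998 shift 0 0
```

View pics/s20z.png

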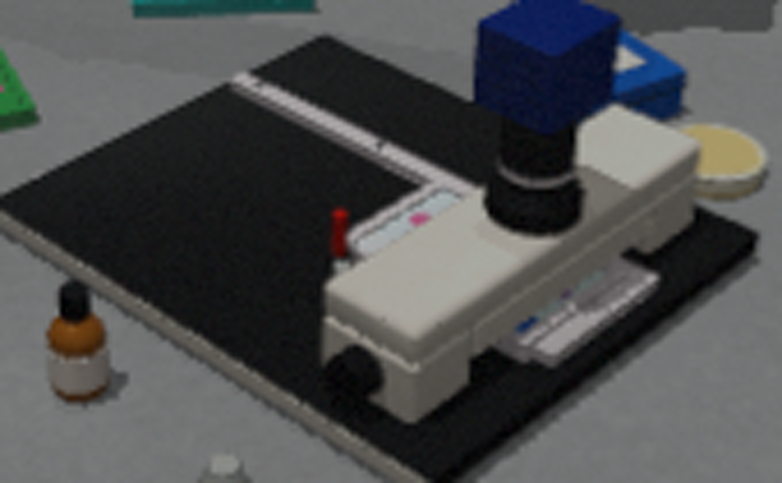

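View pics/t20z.png

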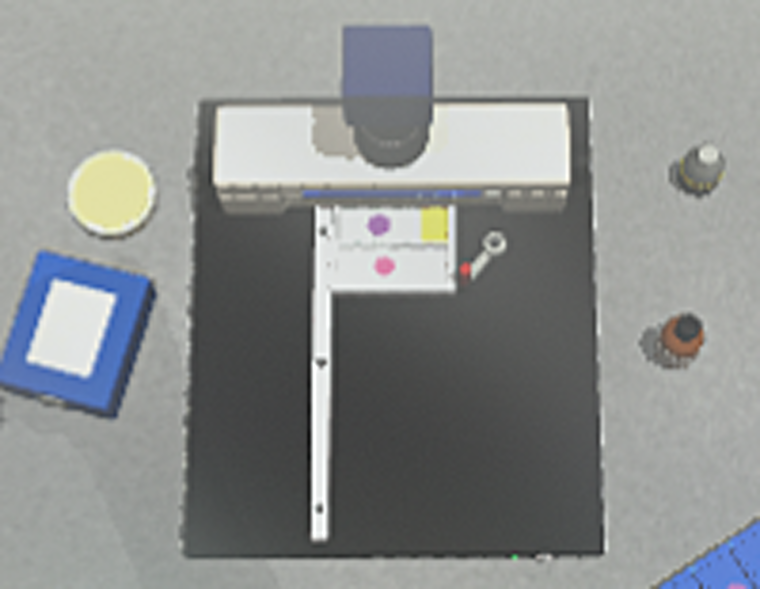

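The carrier is home on the rail and stop, the clamp is on its side, the bystanders have not shifted and the arm is clear. I'm handing in.

```bash
python3 -c "
from workcell import env
print(env.hand_in())"
```

```text
the job is handed in; nothing more can be done
None
```

I pushed the carrier flat along the stage with the shut fingers, first square against the rail, then under the bridge to the end stop. I pressed its side to the rail again, and only then swung the clamp in by its red pin. I handed in at about 28 s, with the arm clear.

**Home position:**
- **End stop:** after clamping, a light push on the trailing edge (about 9 N) stalled within 0.1 mm of the first contact with the stop.
- **Rail:** the side press before clamping met a hard stop at 8 N.
- **Squareness:** the carrier's side was parallel to the rail within 0.002 rad.

**Clamp:** the pin stalled at about 7 N, and afterwards measured at (7.3, -48.4) mm, where a bearing tip should be at about (8, -48.8). That gives about 0.3 mm of disagreement in y, within what the cameras can resolve.

**Bystanders and bridge:** the bottle, objective, slide box and dish showed zero pixel shift. I saw no contact with the bridge in the pictures or in the force readings.

**Checks that disagreed:**
- My first scanner x estimate was 2.6 mm off, and I corrected it using the contact with the stop.
- After clamping, the wrist view put the trailing edge at -0.3 to -0.7 mm with a 0.005 rad tilt, and the coarser top view showed about 0.01 rad. I put this down to camera error, given the matching stall position.

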